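Load, zero and crank a bolt feeder

TASK

Stand every bolt from the bench, head down, in a nest of its own on the hand-cranked feeder's table, pushing back the orange spring gate so that it closes on the bolt's head. Then press the recessed zero button of the readout with the point of the centre punch, and only after that crank the table all the way to its far stop, clockwise, keeping hold of the loose black sleeve until it is there. Finish with the punch lying in the red tray, and leave the flange and the tape measure where they are.

Things in the scene. Friction and masses are not known exactly. Their poses are not given: they have to be found in the camera images.
- feeder: hand-cranked feed unit fixed on the bench: grey bed 130 (x) x 330 (y) x 12 mm, a blue gear column 80 x 70 mm, 95 mm tall, centred at y = -198 mm, and a white reading bar 80 mm tall behind the table (x +73 to +103 mm). Origin: centre of the bed's underside; its x points away from the robot, y along the bed, z up. Stands at a different place and yaw every time, level
- nest0 (a point): centre of the floor of the nest nearest the crank, on the aluminium table that slides along the feeder's y (axes as the feeder's; nests 70 mm apart; floor 30 mm above the bench). Fixed stop towards +x: face 14 mm from the centre, top 9 mm above the floor. Cheeks 18 mm to either side in y, 7 mm high
- nest1 (a point): as nest0: the middle nest. On the -x side of every nest stands an orange spring gate, 30 mm wide in y, top 31 mm above the floor, 10 mm thick, with a flat upright face towards the stop. Shut, this face stands at the nest's centre, leaving a gap of only 14 mm, too narrow for a bolt's head
- nest2 (a point): as nest0: the nest farthest from the crank. To load a nest: hold the bolt upright with its head above the low stop but below the gate's top, press the gate back towards -x with the head (14 mm or more), lower the bolt to the floor and let go: the gate clamps the head against the stop
- gate0 (a joint): travel of nest0's gate towards -x, m: 0 shut, 0.014 clamping a bolt, 0.026 fully back; its spring pushes with 2 N shut, 4.5 N on a bolt, 6 N fully back
- gate1 (a joint): the same for nest1
- gate2 (a joint): the same for nest2
- crank_axis (a point): centre of the crank's upright axle, at the height of the underside of the crank arm, 112 mm above the bench; axes as the feeder's
- crank (a joint): angle of the crank, rad: 0 with the table at its loading end, 15.7 (2.5 turns) at the far stop. It grows as the crank turns clockwise seen from above and moves the table 40 mm a turn towards the column (feeder's -y). At 0 the arm points to the feeder's -y. Stays where it is left; takes about 4 N at the sleeve
- sleeve_mid (a point): middle of the black upright grip sleeve, which spins freely on its pin at the end of the crank arm, 45 mm from the axle: 27 mm in diameter, 44 mm tall (122 to 166 mm above the bench). Gripped from above it may be carried round without turning the gripper
- sleeve: the same sleeve; origin at the centre of its lower end
- readout: grey position readout fixed on the bench, 70 (x) x 90 (y) x 90 mm, display and button in its front, which faces its own -x. Origin: centre of its underside
- button_hole (a point): centre of the mouth of the 16 mm square hole (yellow rim) in the readout's front, 36 mm above the bench; press along the readout's +x. The red button lies 6 mm inside
- zero_button (a joint): travel of the red round zero button (13 mm in diameter), m: 0 out, 0.004 fully pressed; springs back, about 1 N at first and 4.5 N fully pressed
- punch: steel centre punch lying on the bench, 13 x 115 x 11 mm, 90 g. Origin: centre of its underside as it lies (z up); it lies along its y axis, pointed end at y = -58 mm, cone over the last 30 mm, point 5.5 mm above the underside
- punch_tip (a point): the point of the punch
- tray: shallow red tool tray fixed on the bench, 170 (x) x 100 (y) mm, rim 16 mm high, walls 4 mm, rubber floor 6.5 mm above the bench. Origin: centre of its underside
- flange_part: turned steel flange, 95 mm across, 32 mm high, a bystander; origin centre of underside
- tape: yellow tape measure, 34 x 75 x 65 mm, a bystander; origin centre of underside
- bolt_a: M16 steel bolt standing on its head, 70 mm tall, 180 g: head 28 mm across and 10 mm high, threaded shank 16 mm in diameter. Origin: centre of the head's underside, z up along the shank. Not all bolts are there every time
- bolt_b: M16 steel bolt standing on its head, 70 mm tall, 180 g: head 28 mm across and 10 mm high, threaded shank 16 mm in diameter. Origin: centre of the head's underside, z up along the shank. Not all bolts are there every time
- bolt_c: M16 steel bolt standing on its head, 70 mm tall, 180 g: head 28 mm across and 10 mm high, threaded shank 16 mm in diameter. Origin: centre of the head's underside, z up along the shank. Not all bolts are there every time

How it is judged:
By the outcome, as a careful person would: the job done as asked, in the order asked, and still so for the second after the job is handed in, with the robot touching nothing.
Of bolt_a, bolt_b, bolt_c only 2 to 3 are there at a start; the rules pass over those that are not, and their reading is None.
At some moment in a run one of bolt_a, bolt_b, bolt_c, punch may be knocked a few centimetres aside while the robot is not near it.
It also fails if it takes over 208 s, if anything falls off the work surface, if the arm or the gripper's body presses on something with over 40 N, if the wrist force passes 120 N, or if a joint passes its speed limit or range.

ROBOT

A 6-joint arm with a two-finger parallel gripper is mounted at the origin on a cart in front of the work surface, level with it; the furniture and walls round the work are solid. World frame = base frame: x ahead of the robot, y to its left, z up, the work surface at z = 0. Lengths are in mm, angles in rad, forces in N, time in s.
With the tool pointing down it reaches from about 250 to 725 mm from the base axis. Payload 4 kg.
Tool frame: the origin (TCP) lies at the very end of the fingers, on their centre line; the grasp point (between the pads) lies 19 mm behind it (env.grip_point_offset is the distance from the TCP to the grasp point, in mm); z points along the fingers, y is the line along which they close (so a half turn about z gives the same grasp; the last joint's range is limited). The gripper opens to 85 mm and grips with 20 to 120 N. Pads are 22 mm wide; open, the fingers measure 114 mm over their backs; the gripper's body (76 mm by 85 mm) begins 54 mm behind the grasp point. The pads swing forward as they close: fully open they stand 13 mm farther back than shut.
Start: joints at [0, 0.241, 0.005, 1.335, 0, 1.571], TCP at [499.999, -0, 195.506] pointing down, gripper open.
Joint ranges: [-2.72, 2.72], [-1.05, 1.87], [-1.09, 1.28], [-1.99, 2.15], [-1.42, 1.44], [-3.14, 3.14]. Speed limits (rad/s): [2.79, 2.79, 3.14, 3.14, 3.14, 3.14].

INTERFACE

Orientations are given as a rotation vector (axis times angle).
In Python, from rig import env gives the robot as it stands.
- The arm moves only by the shell command python3 -m crank 'ROWS' [OPENING] [FORCE]. ROWS is JSON, a list that holds one entry, the list of rows, each a list of 4 numbers: the shift along the tool's x, y, z in mm, then the turn about the tool's z in rad. In form: [[[tx, ty, tz, spin], ...]]. A call has exactly 10 rows; each row shifts and turns the commanded pose from where the row before left it, along the tool's axes as they then stand; what a row does not reach is not made up. A row lasts 1/12 s, in which the tool goes at most 41.7 mm and 7.16 degrees, less where a joint would pass 70% of its speed; a pose out of reach is approached as far as the arm can. A call with a gripper value outside its range is refused whole. OPENING is the closure, from -1 (fully open) to 1 (shut), set as the call begins (- or left out, the last holds). The fingers move at their own pace and stop on an object; FORCE is the grip in N (left out, the last holds). Time passes only in rows, so rows that do not move let the fingers close, or fill a call up. It gives the time, the measured TCP pose, the force, the opening and the grip force at its end, in the units of the state.
- env.observe(): the state, without advancing time (a new reading comes with each control period).
- env.camera(name): name is "scene" or "side" or "wrist"; returns (picture, depth): 480x640x3 uint8, red, green, blue; 480x640 float32, mm along the optical axis (not along the pixel's ray), 0 where there is no reading.
- env.camera_model(name): a dict with "fx", "fy", "cx", "cy" (pixels), "R" (3x3) and "t" (3): a world point X has camera coordinates R X + t. Camera axes: x right, y down, z forward; pixel columns grow to the right and rows downward; lengths in mm; the calibration is good to about 2 mm. A picture is of the moment at which its call begins: read the wrist's pose just before it. camera_model takes no time and is no camera call; for the wrist camera it gives the pose at the moment of the call.
- env.sign_off(): hands the job in; it is judged then, once.
Trained networks look in the newest picture that a camera, given by its name, has taken for a name from the list of things; names that differ only in an ending like _2 or _b are one class to them, and where a whole thing is asked for, a point or a joint stands for the part that bears it (a point fixed in the world has none). Each returns a list of dicts, best first, with "score" (0 to 1); they miss things now and then, are a little off and sometimes report something else, mostly with a low value. They report only what shows in the picture. A call takes as long as a camera call.
- env.find_in(label, camera): "at" ([column, row] in pixels, amid what is visible of it).
The state is a dict: "clock": time; "q": joint angles; "joint_velocities": joint speeds; "effort": joint torques, N m; "position": TCP position; "ee_rot": TCP orientation; "contact_force": force on the tool from outside, world axes, zero at the start; "wrist_torque": the same for the moment, N m; "gripper_width": opening from 0.0 (shut) to 1.0 (fully open); "grip_force": force on a finger pad.
Only numpy, scipy, OpenCV 4.12 (cv2) and the standard library are available. Lean on these libraries where they do the work, as an engineer would, in place of code of your own. Each camera call takes 0.05 s, during which the arm holds its last target. There are 200 camera calls.

## Working session

There is one attempt and no reset: what is moved stays moved. The work goes in short steps, Python scripts to look and compute and a shell command to move; the robot and the scene stay as the last step left them, time stands still between calls to the robot, and variables do not carry over. Pictures are saved under pics/ and viewed, at most 14 in all, crops included, and the job is handed in when it is done.

```bash
ls; mkdir -p pics; cat > h.py <<'E'
import numpy as np, cv2
from rig import env
from scipy.spatial.transform import Rotation as R
def snap(c,fn=None):
    m=env.camera_model(c); p,d=env.camera(c)
    if fn: cv2.imwrite('pics/'+fn,p[:,:,::-1])
    return p,d,m
def unproj(m,u,v,z):
    c=np.array([(u-m['cx'])/m['fx']*z,(v-m['cy'])/m['fy']*z,z])
    return np.array(m['R']).T@(c-np.array(m['t']))
def cloud(d,m):
    v,u=np.indices(d.shape); c=np.stack([(u-m['cx'])/m['fx']*d,(v-m['cy'])/m['fy']*d,d],-1)
    return (c-np.array(m['t']))@np.array(m['R'])
E
python3 - <<'E'
from h import *
o=env.observe();print(o['position'],o['ee_rot'],o['gripper_width'],env.grip_point_offset)
for c in ['scene','side']:
    p,d,m=snap(c,c+'1.png')
    print(c,m['fx'],np.round(-np.array(m['R']).T@m['t']))
    W=cloud(d,m)
    for l in ['feeder','nest0','nest1','nest2','crank_axis','sleeve_mid','readout','button_hole','punch','punch_tip','tray','flange_part','tape','bolt_a']:
        for r in env.find_in(l,c)[:4 if l=='bolt_a' else 1]:
            u,v=r['at']; print(l,round(r['score'],2),np.round([u,v]),np.round(W[int(v),int(u)]))
E
```

```text
pics
[ 4.99297490e+02 -5.43005901e-03  1.94629033e+02] [-2.22040465 -2.22044055  0.00230727] 1.0013367810643348 18.700000000000003
scene 461.7081598111575 [  53. -904.  553.]
feeder 0.57 [333. 258.] [ 532. -139.   94.]
nest0 0.86 [299. 245.] [564.  89.  29.]
nest1 0.86 [299. 245.] [564.  89.  29.]
nest2 0.86 [299. 245.] [564.  89.  29.]
crank_axis 0.77 [334. 257.] [ 537. -131.   94.]
sleeve_mid 0.7 [349. 247.] [ 533. -199.  145.]
readout 0.87 [436. 313.] [ 601. -388.   69.]
button_hole 0.64 [435. 312.] [ 597. -387.   74.]
punch 0.72 [294. 321.] [ 409. -182.   -1.]
punch_tip 0.68 [296. 324.] [ 407. -191.   -3.]
tray 0.96 [328. 366.] [ 391. -347.    7.]
flange_part 0.83 [244. 262.] [410.  89.  20.]
tape 0.79 [411. 345.] [ 504. -429.   61.]
bolt_a 0.68 [217. 228.] [414. 301.  32.]
bolt_a 0.5 [258. 221.] [541. 301.  29.]
side 456.69359237393024 [  394. -1120.   646.]
feeder 0.63 [344. 260.] [ 561. -161.  102.]
nest0 0.56 [334. 235.] [573. 117.  34.]
nest1 0.56 [334. 235.] [573. 117.  34.]
nest2 0.56 [334. 235.] [573. 117.  34.]
sleeve_mid 0.68 [339. 252.] [ 541. -202.  150.]
readout 0.9 [386. 324.] [ 607. -406.   91.]
button_hole 0.74 [391. 319.] [ 620. -386.   91.]
punch 0.61 [283. 304.] [ 406. -199.   10.]
punch_tip 0.41 [284. 310.] [ 410. -221.   10.]
tray 0.95 [278. 343.] [ 391. -337.    8.]
flange_part 0.83 [278. 241.] [405. 101.  33.]
tape 0.67 [336. 250.] [ 533. -199.  154.]
bolt_a 0.52 [276. 216.] [404. 350.   2.]
bolt_a 0.44 [317. 213.] [543. 304.  27.]
```

View pics/scene1.png

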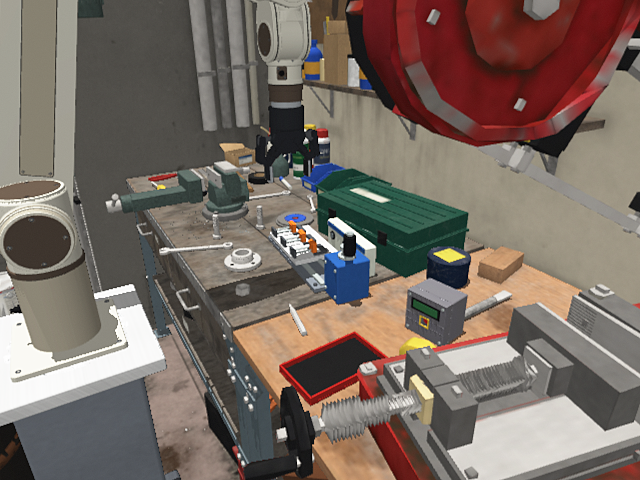

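View pics/side1.png

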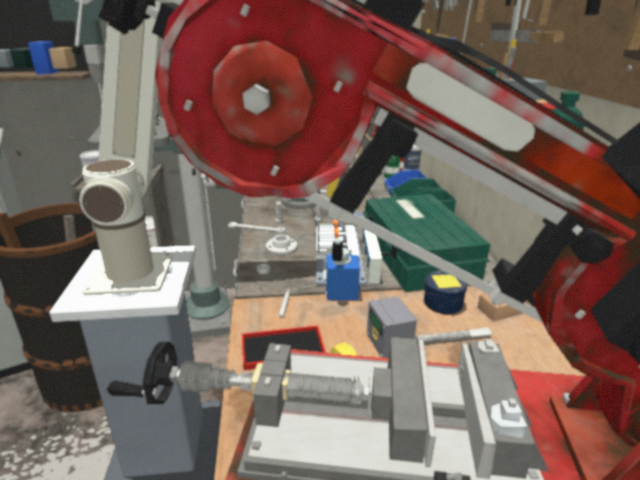

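The scene view shows two bolts at (217,228) and (258,216), the nests around (300,240), and the blue column with the black sleeve at (349,247). The readout is at (436,313), the punch at (297,320) and the tray at (328,366). The side view shows the same layout. Next I use the wrist camera, after raising the arm.

```bash
python3 -m crank '[[[15,0,-20,0],[15,0,-20,0],[15,0,-20,0],[15,0,-20,0],[15,0,-20,0],[15,0,-10,0],[10,0,0,0],[0,0,0,0],[0,0,0,0],[0,0,0,0]]]'
cat >> h.py <<'E'
def look(labels,c='wrist',fn=None,n=4,thr=.3):
    p,d,m=snap(c,fn); W=cloud(d,m)
    for l in labels:
        for r in env.find_in(l,c)[:n]:
            if r['score']<thr: continue
            u,v=r['at']; print(l,round(r['score'],2),np.round([u,v]),np.round(W[int(v),int(u)],1))
    return p,d,m,W
E
python3 - <<'E'
from h import *
p,d,m,W=look(['bolt_a','nest0','sleeve_mid','gate0'],fn='w1.png')
print(np.round(m['R'],2),np.round(-np.array(m['R']).T@m['t']), m['fx'])
o=env.observe();print(o['position'],o['contact_force'])
E
```

```text
clock: 2.33
position: [499.4, 99.4, 304.1]
ee_rot: [-2.221, -2.22, 0.004]
contact_force: [0.2, -0.7, -0.0]
gripper_width: 1.002
grip_force: 0.0
bolt_a 0.58 [238.   6.] [410.9 298.4   9.8]
bolt_a 0.51 [360.   5.] [545.4 298.   10.6]
bolt_a 0.5 [254. 161.] [418.6 126.3  -1.4]
nest0 0.95 [379. 183.] [572.9 103.   29.3]
sleeve_mid 0.42 [380. 185.] [570.5 105.4  58.6]
gate0 0.92 [382. 189.] [573.  101.8  58. ]
gate0 0.84 [374. 248.] [565.7  31.3  59.3]
gate0 0.6 [392. 132.] [579.6 164.5  58.4]
[[ 1.   -0.   -0.  ]
 [ 0.   -0.96  0.29]
 [-0.   -0.29 -0.96]] [499. 174. 482.] 374.1470107808512
[499.81086539  99.34478965 305.04165929] [0.60945995 0.57974708 0.35737175]
```

View pics/w1.png

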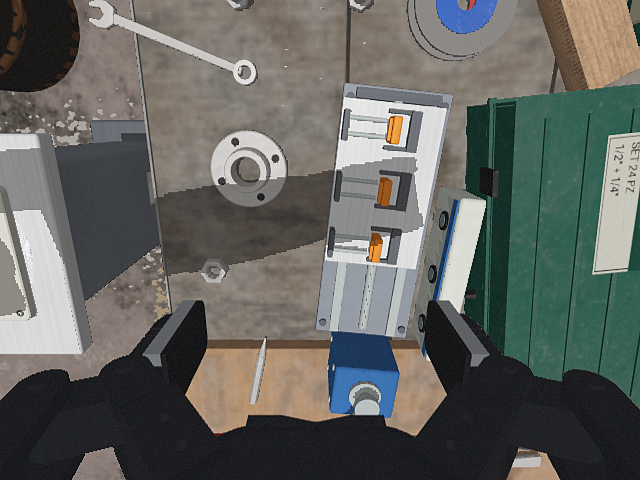

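The wrist view shows the three orange gates at (395,129), (384,190) and (376,247), with bolts at the top edge at (238,3) and (360,3). There is a small nut-like thing at (214,270), and the punch is at (259,370). I'll measure the feeder and the nut-like thing from here, then move over the bolts.

```bash
cat >> h.py <<'E'
def gates(p,W):
    hsv=cv2.cvtColor(p,cv2.COLOR_RGB2HSV)
    k=((hsv[...,0]>5)&(hsv[...,0]<18)&(hsv[...,1]>150)&(hsv[...,2]>80)&(W[...,2]>54)&(W[...,2]<66)).astype(np.uint8)
    n,L,s,c=cv2.connectedComponentsWithStats(k)
    for i in range(1,n):
        if s[i,4]>25:
            P=W[L==i]; r=cv2.minAreaRect(P[:,:2].astype(np.float32)); print('gate',s[i,4],'c',np.round(r[0],1),'sz',np.round(r[1],1),round(r[2],1),'mean',np.round(P.mean(0),1))
E
python3 - <<'E'
from h import *
p,d,m,W=look([])
gates(p,W)
a=W[255:285,198:230]; print('nut zmax',a[...,2].max(), np.round(np.median(a[a[...,2]>6],0),1) if (a[...,2]>6).any() else '')
P=W[15:330,330:450].reshape(-1,3)
for lo,hi in [(10,16),(26,33),(34,41),(54,64)]:
    k=P[(P[:,2]>lo)&(P[:,2]<hi)]
    r=cv2.minAreaRect(k[:,:2].astype(np.float32)); print(lo,len(k),np.round(r[0],1),np.round(r[1],1),round(r[2],2))
E
python3 -m crank '[[[25,0,0,0],[25,0,0,0],[25,0,0,0],[25,0,0,0],[20,0,0,0],[10,0,0,0],[0,0,0,0],[0,0,0,0],[0,0,0,0],[0,0,0,0]]]'
python3 - <<'E'
from h import *
p,d,m,W=look(['bolt_a'],fn='w2.png')
gates(p,W)
E
```

```text
gate 332 c [582.7 165.9] sz [29.  13.7] 83.3 mean [582.8 166.2  59.5]
gate 300 c [575.7  96.7] sz [30.  14.3] 82.8 mean [575.6  97.   59.5]
gate 260 c [568.5  27.8] sz [28.9 13.7] 84.6 mean [568.6  28.3  59.5]
nut zmax 483.2097320258815 [359.6 -17.4  15.7]
10 4802 [591.1  89. ] [149.5 396.4] 0.54
26 11823 [584.2  51.8] [287.1 142.1] 84.05
34 2051 [584.6  55.5] [265.6 138.4] 83.98
54 1153 [584.8  51.5] [257.  134.3] 84.17
clock: 3.47
position: [500.1, 228.8, 305.7]
ee_rot: [2.223, 2.219, -0.0]
contact_force: [0.3, 0.4, 0.5]
gripper_width: 0.999
grip_force: 0.0
bolt_a 0.87 [238. 122.] [416.9 304.6  70.2]
bolt_a 0.7 [358. 122.] [543.7 304.4  70.2]
gate 258 c [582.7 166.7] sz [29.8 13.5] 84.4 mean [582.9 167.5  59.5]
gate 220 c [575.4  97. ] sz [29.6 14.1] 86.2 mean [576.   98.2  59.4]
gate 206 c [568.3  27.2] sz [30.3 13.5] 86.6 mean [568.7  28.9  59.5]
```

View pics/w2.png

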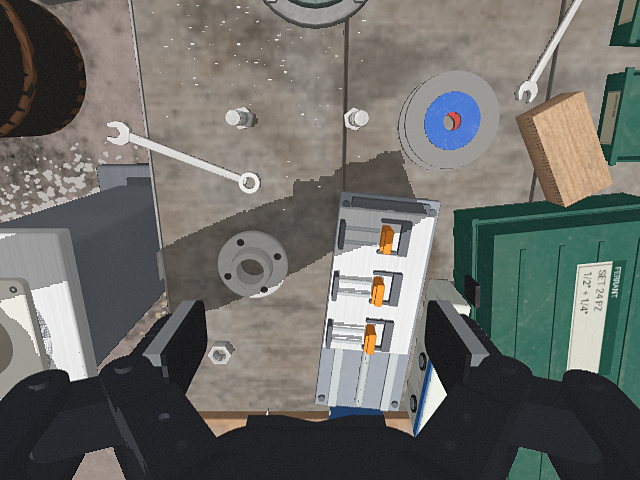

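Two bolts stand at (238,118) and (358,118), and the thing at (219,352) is a nut, so there are two bolts. Next come precise bolt and nest-stop positions, cross-checked with a second view, before the grasp.

```bash
cat >> h.py <<'E'
def bolts(W,lo=62,hi=76,box=(380,600,250,360)):
    k=((W[...,2]>lo)&(W[...,2]<hi)&(W[...,0]>box[0])&(W[...,0]<box[1])&(W[...,1]>box[2])&(W[...,1]<box[3])).astype(np.uint8)
    n,L,s,c=cv2.connectedComponentsWithStats(k)
    for i in range(1,n):
        if s[i,4]>15:
            P=W[L==i]; T=P[P[:,2]>np.median(P[:,2])-2]; print('bolt',s[i,4],np.round(cv2.minEnclosingCircle(T[:,:2].astype(np.float32)),1) if 0 else (np.round((T.min(0)+T.max(0))/2,1),np.round(T.max(0)-T.min(0),1)))
def stops(p,W,box=(540,640,0,200)):
    k=((W[...,2]>35)&(W[...,2]<42)&(W[...,0]>box[0])&(W[...,0]<box[1])&(W[...,1]>box[2])&(W[...,1]<box[3])).astype(np.uint8)
    n,L,s,c=cv2.connectedComponentsWithStats(k)
    for i in range(1,n):
        if s[i,4]>40:
            P=W[L==i]; r=cv2.minAreaRect(P[:,:2].astype(np.float32)); print('low',s[i,4],np.round(r[0],1),np.round(r[1],1),round(r[2],1),np.round(P.mean(0),1))
E
python3 -m crank '[[[10,-15,-5,0.1],[10,-15,0,0],[10,-15,0,0],[10,-15,0,0],[5,-15,0,0],[0,-5,0,0],[0,0,0,0],[0,0,0,0],[0,0,0,0],[0,0,0,0]]]' 0.2
python3 - <<'E'
from h import *
p,d,m,W=look(['bolt_a']); print(np.round(m['R'],3))
bolts(W); gates(p,W); stops(p,W)
E
```

```text
clock: 4.4
position: [424.6, 280.8, 310.4]
ee_rot: [2.331, 2.106, 0.0]
contact_force: [0.2, 0.4, 0.4]
gripper_width: 0.401
grip_force: 0.0
bolt_a 0.61 [416. 154.] [538.9 309.7  61.7]
bolt_a 0.55 [302. 162.] [411.6 314.8  71.7]
[[ 0.995 -0.101 -0.001]
 [-0.097 -0.952  0.291]
 [-0.031 -0.289 -0.957]]
bolt 203 (array([546.7, 307.9,  69.9]), array([15.5, 14.5,  4.2]))
bolt 185 (array([410.8, 308.5,  69.8]), array([15.6, 14.9,  3.8]))
gate 221 c [582.5 166.5] sz [30.  13.6] 84.5 mean [583.  167.4  59.2]
gate 204 c [575.2  97. ] sz [30.4 13.6] 86.2 mean [575.7  98.3  59.3]
low 431 [597.2 164.8] [46.5 37.9] 84.8 [606.  167.6  38. ]
low 53 [580.7 168. ] [29.6  7.2] 69.1 [581.4 170.1  38.4]
low 395 [589.7  95.7] [46.5 38.1] 84.5 [598.4  98.6  38. ]
low 49 [573.5  99.3] [29.2  8.6] 66.2 [574.8 102.4  38.8]
low 71 [578.5  46.8] [ 6.2 26.5] 84.9 [577.5  47.2  36.4]
```

```bash
python3 - <<'E'
from h import *
p,d,m,W=look([])
ex=np.array([.9947,-.103]);ey=np.array([.103,.9947])
for g in [(582.6,166.5),(575.4,96.9)]:
    q=(W[...,:2]-np.array(g))@np.stack([ex,ey],1); z=W[...,2]
    for nm,lo,hi in [('stop',36,42),('gate',56,64),('floor',28,32)]:
        k=(z>lo)&(z<hi)&(abs(q[...,1])<12)&(abs(q[...,0])<45)
        X=np.sort(q[k][:,0]); h=np.histogram(X,np.arange(-30,46,3)); print(nm,np.median(z[k]),list(zip(h[1][:-1].astype(int),h[0])))
    k=(z>35.5)&(z<40)&(q[...,0]>8)&(q[...,0]<18)&(abs(q[...,1])<30); print('cheek y', np.histogram(q[k][:,1],np.arange(-30,31,3)))
E
python3 -m crank '[[[14,-13,20,0],[14,0,30,0],[0,0,35,0],[0,0,35,0],[0,0,35,0],[0,0,30,0],[0,0,0,0],[0,0,0,0],[0,0,0,0],[0,0,0,0]]]'
python3 - <<'E'
from h import *
p,d,m,W=look(['bolt_a'],fn='w3.png')
bolts(W,60,76)
E
```

```text
stop 38.80949407265117 [(np.int64(-30), np.int64(3)), (np.int64(-27), np.int64(3)), (np.int64(-24), np.int64(3)), (np.int64(-21), np.int64(3)), (np.int64(-18), np.int64(6)), (np.int64(-15), np.int64(3)), (np.int64(-12), np.int64(0)), (np.int64(-9), np.int64(3)), (np.int64(-6), np.int64(2)), (np.int64(-3), np.int64(28)), (np.int64(0), np.int64(0)), (np.int64(3), np.int64(0)), (np.int64(6), np.int64(0)), (np.int64(9), np.int64(0)), (np.int64(12), np.int64(0)), (np.int64(15), np.int64(0)), (np.int64(18), np.int64(0)), (np.int64(21), np.int64(46)), (np.int64(24), np.int64(43)), (np.int64(27), np.int64(39)), (np.int64(30), np.int64(41)), (np.int64(33), np.int64(2)), (np.int64(36), np.int64(0)), (np.int64(39), np.int64(0)), (np.int64(42), np.int64(0))]
gate 59.41429256887779 [(np.int64(-30), np.int64(0)), (np.int64(-27), np.int64(0)), (np.int64(-24), np.int64(0)), (np.int64(-21), np.int64(0)), (np.int64(-18), np.int64(0)), (np.int64(-15), np.int64(0)), (np.int64(-12), np.int64(0)), (np.int64(-9), np.int64(14)), (np.int64(-6), np.int64(52)), (np.int64(-3), np.int64(55)), (np.int64(0), np.in
[... 3580 characters left out ...]
t64(33), np.int64(0)), (np.int64(36), np.int64(25)), (np.int64(39), np.int64(30)), (np.int64(42), np.int64(35))]
cheek y (array([ 0,  0,  2,  3,  0,  0,  0,  0,  0,  0,  0,  0,  0,  0,  0,  1, 15,
        9,  0,  0]), array([-30, -27, -24, -21, -18, -15, -12,  -9,  -6,  -3,   0,   3,   6,
         9,  12,  15,  18,  21,  24,  27,  30]))
clock: 5.38
position: [415.6, 311.7, 128.2]
ee_rot: [2.33, 2.107, 0.008]
contact_force: [0.1, -0.1, 0.2]
gripper_width: 0.4
grip_force: 0.0
bolt_a 0.62 [312. 231.] [411.9 316.9  64.8]
bolt_a 0.61 [492. 217.] [538.2 310.5  51.4]
bolt 647 (array([546.7, 308.1,  69.6]), array([16.2, 15.8,  4.4]))
bolt 531 (array([411.1, 308.9,  69.8]), array([15.1, 15.3,  4.1]))
```

Both views agree: bolt tops are at z≈70, with the bolts at (411,308.7) and (546.7,308). Nest2 is at (589.6,165.8) and nest1 at (582.4,96.2). I grasp the first bolt.

```bash
python3 -m crank '[[[-3.5,-4.3,15,0],[0,0,20,0],[0,0,20,0],[0,0,20,0],[0,0,15,0],[0,0,5,0],[0,0,0,0],[0,0,0,0],[0,0,0,0],[0,0,0,0]]]'
python3 -m crank '[[[0,0,0,0],[0,0,0,0],[0,0,0,0],[0,0,0,0],[0,0,0,0],[0,0,0,0],[0,0,0,0],[0,0,0,0],[0,0,0,0],[0,0,0,0]]]' 1 80
python3 -m crank '[[[0,0,-25,0],[0,0,-35,0],[0,0,-35,0],[0,0,-25,0],[-10,20,0,0],[-20,25,0,0],[-20,25,0,0],[-20,25,0,0],[-20,25,0,0],[-10,10,0,0]]]'
python3 -m crank '[[[-15,10,0,0],[-15,10,0,0],[-5,5,0,0],[0,0,0,0],[0,0,0,0],[0,0,0,0],[0,0,0,0],[0,0,0,0],[0,0,0,0],[0,0,0,0]]]'
```

```text
clock: 6.32
position: [410.1, 308.2, 32.0]
ee_rot: [2.329, 2.107, 0.005]
contact_force: [-0.0, -0.6, 0.8]
gripper_width: 0.398
grip_force: 0.0
clock: 7.15
position: [410.0, 308.1, 31.6]
ee_rot: [2.329, 2.107, 0.004]
contact_force: [0.3, -0.4, 5.7]
gripper_width: 0.108
grip_force: 78.4
clock: 7.98
position: [530.4, 192.1, 149.6]
ee_rot: [2.332, 2.103, -0.002]
contact_force: [1.1, 0.9, -1.2]
gripper_width: 0.106
grip_force: 78.5
clock: 8.82
position: [549.6, 158.2, 150.6]
ee_rot: [2.329, 2.109, 0.0]
contact_force: [0.0, 1.1, -2.3]
gripper_width: 0.108
grip_force: 78.5
```

```bash
python3 - <<'E'
from h import *
p,d,m,W=look(['bolt_a'],fn='w4.png')
ex=np.array([.9947,-.103]);ey=np.array([.103,.9947])
q=(W[...,:2]-np.array([589.6,165.8]))@np.stack([ex,ey],1)
k=(W[...,2]>72)&(W[...,2]<88)&(q[...,0]>20)&(q[...,0]<130)&(q[...,1]<60)
print(len(q[k]),np.percentile(q[k],[1,50,99],axis=0) if k.any() else '')
o=env.observe();print(o['position'])
print(np.array([ex,ey])@(np.array([589.6,165.8])-o['position'][:2]))
E
```

```text
bolt_a 0.95 [315. 273.] [549.  167.5 171.5]
bolt_a 0.92 [296.  23.] [547.9 299.3  38. ]
6846 [[  71.56054092 -165.33901993]
 [  94.53592845  -74.89134045]
 [ 126.0914615    44.58892889]]
[549.69669134 157.90780609 150.58103308]
[38.87892515 11.96040608]
```

View pics/w4.png

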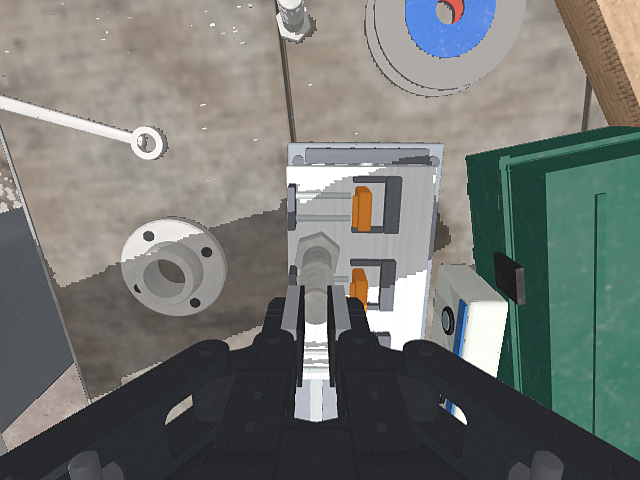

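The bolt hangs upright between the pads, head at (318,250), with nest2's gate at (362,207). I place it on the +x side of the gate, then go down.

```bash
python3 -m crank '[[[4,18,0,0],[4,20,0,0],[4,18,10,0],[0,0,20,0],[0,0,20,0],[0,0,15,0],[0,0,8,0],[0,0,2,0],[0,0,0,0],[0,0,0,0]]]'
python3 -m crank '[[[0,-5,0,0],[0,-5,0,0],[0,-5,0,0],[0,-4,0,0],[0,-3,0,0],[0,0,0,0],[0,0,0,0],[0,0,0,0],[0,0,0,0],[0,0,0,0]]]'
python3 - <<'E'
from h import *
p,d,m,W=look(['gate0'],fn='w5.png'); gates(p,W)
E
```

```text
clock: 9.75
position: [607.5, 164.2, 76.6]
ee_rot: [2.329, 2.107, 0.003]
contact_force: [0.2, 0.9, -0.8]
gripper_width: 0.111
grip_force: 78.6
clock: 10.58
position: [585.2, 166.2, 75.5]
ee_rot: [2.33, 2.107, 0.001]
contact_force: [4.1, -0.9, 1.4]
gripper_width: 0.107
grip_force: 78.8
gate0 0.93 [316. 360.] [577.4 104.4  60.2]
gate0 0.9 [286. 259.] [568.  170.6  59.2]
gate0 0.61 [338. 236.] [598.6 171.4  30.1]
gate0 0.52 [304. 266.] [577.  163.   52.9]
gate 1195 c [568.  168.6] sz [29.4 13.9] 83.8 mean [568.6 169.5  59.6]
gate 813 c [576.1  97. ] sz [30.4 13.5] 84.5 mean [576.8 100.6  59.4]
```

View pics/w5.png

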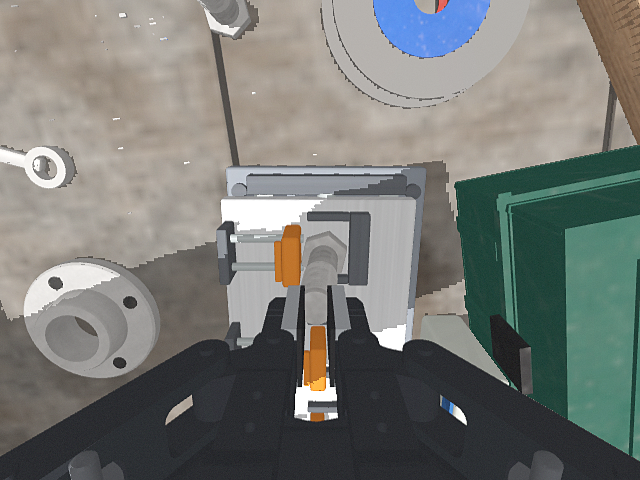

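The gate is back by about 14.5 mm, with the head against it at (290,255) and the stop at (358,248). I push a little further, then lower.

```bash
python3 -m crank '[[[0,-2,0,0],[0,-2,0,0],[0,0,3,0],[0,0,3,0],[0,0,3,0],[0,0,2,0],[0,0,1,0],[0,0,0,0],[0,0,0,0],[0,0,0,0]]]'
python3 -m crank '[[[0,0,0.5,0],[0,0,0.5,0],[0,0,0.5,0],[0,1,0.3,0],[0,1,0,0],[0,1,0,0],[0,0,0,0],[0,0,0,0],[0,0,0,0],[0,0,0,0]]]'
```

```text
clock: 11.52
position: [580.8, 166.4, 62.9]
ee_rot: [-2.33, -2.108, 0.001]
contact_force: [5.1, -0.8, -0.0]
gripper_width: 0.106
grip_force: 78.9
clock: 12.35
position: [583.4, 166.5, 62.1]
ee_rot: [-2.329, -2.107, 0.0]
contact_force: [3.5, -0.6, 5.4]
gripper_width: 0.111
grip_force: 81.3
```

```bash
python3 -m crank '[[[0,0,0,0],[0,0,0,0],[0,0,0,0],[0,0,0,0],[0,0,0,0],[0,0,-10,0],[0,0,-20,0],[0,0,-30,0],[0,0,-30,0],[0,0,0,0]]]' 0.2
python3 - <<'E'
from h import *
p,d,m,W=look(['bolt_a'],fn='w6.png'); gates(p,W)
bolts(W,92,106,(540,620,130,200)); bolts(W,60,76)
print(env.observe()['position'])
E
```

```text
clock: 13.18
position: [587.6, 167.4, 159.5]
ee_rot: [2.326, 2.104, 0.017]
contact_force: [1.6, 1.2, 1.4]
gripper_width: 0.398
grip_force: 0.0
bolt_a 0.67 [240.  38.] [550.2 300.3  61.9]
bolt_a 0.6 [315. 228.] [587.3 174.5  96.4]
gate 573 c [569.4 167.6] sz [30.5 13.2] 82.8 mean [569.5 169.3  59.6]
gate 507 c [576.   97.2] sz [29.5 12.5] 84.2 mean [576.6  98.3  59.6]
gate 455 c [568.8  28.1] sz [29.4 13.3] 84.3 mean [569.6  29.4  59.5]
bolt 531 (array([582.5, 167.6, 101.3]), array([16.2, 15.3,  4.3]))
bolt 675 (array([547.2, 307.7,  70. ]), array([15.8, 15.6,  4.5]))
[585.1278019  166.69343744 154.31730247]
```

View pics/w6.png

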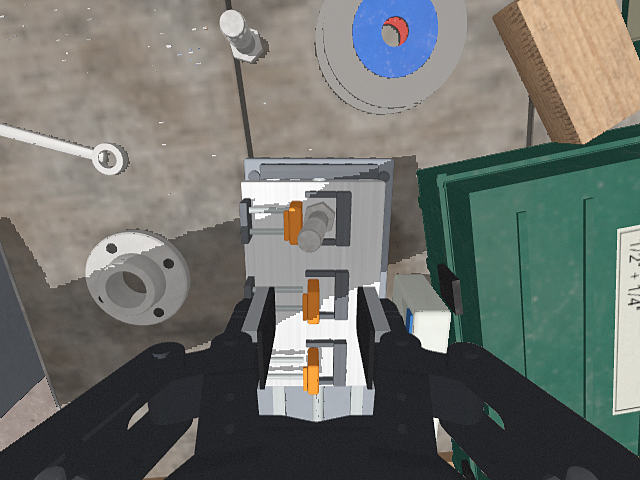

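The bolt is in nest2, head at (322,213) and top at (312,238), but it looks slightly leaning towards -x. I measure its axis.

```bash
cat >> h.py <<'E'
def lean(W,c,lo=42,hi=97,r=16):
    # silhouette midpoints by height, in feeder axes relative to c
    F=np.array([[.9947,-.103],[.103,.9947]])
    q=(W[...,:2]-np.array(c))@F.T; z=W[...,2]
    for a in range(lo,hi,8):
        k=(z>a)&(z<a+8)&(abs(q[...,0])<r)&(abs(q[...,1])<r+8)
        X=q[k]
        if len(X)>20: print(a,len(X),'x',np.round(np.percentile(X[:,0],[2,98]),1),'mid',round(np.percentile(X[:,0],[2,98]).mean(),1),'y max',np.round(np.percentile(X[:,1],98),1))
E
python3 - <<'E'
from h import *
p,d,m,W=look([]); lean(W,(589.6,165.8))
c=env.camera_model('wrist'); print(np.round(-np.array(c['R']).T@c['t'],1))
print('free bolt'); lean(W,(547,308),6,70)
E
```

```text
42 229 x [-13.7  11.7] mid -1.0 y max 14.1
50 67 x [-15.8   6.4] mid -4.7 y max 14.8
58 146 x [-15.7   5.4] mid -5.2 y max 13.9
66 52 x [-9.6  5. ] mid -2.3 y max 9.1
74 70 x [-10.6   4.1] mid -3.3 y max 9.1
82 79 x [-12.1   3. ] mid -4.5 y max 9.2
90 95 x [-14.6   2.1] mid -6.2 y max 9.4
[590.2 240.7 330.7]
free bolt
6 404 x [-12.1  11. ] mid -0.6 y max 8.7
14 53 x [-5.6  6.9] mid 0.6 y max 1.6
22 56 x [-4.3  7.2] mid 1.4 y max 0.7
30 46 x [-5.7  7.6] mid 1.0 y max -0.5
38 65 x [-5.3  8.1] mid 1.4 y max 0.9
46 78 x [-4.6  8.1] mid 1.7 y max 1.7
54 87 x [-5.5  8.4] mid 1.5 y max 1.4
62 406 x [-7.   8.3] mid 0.7 y max 7.0
```

It leans by about 7° towards -x. I regrip the shank near its top and straighten it.

```bash
python3 -m crank '[[[0,0,20,0],[0,0,25,0],[0,0,25,0],[0,0,12,0],[0,0,4,0],[0,0,0,0],[0,0,0,0],[0,0,0,0],[0,0,0,0],[0,0,0,0]]]'
python3 -m crank '[[[0,0,0,0],[0,0,0,0],[0,0,0,0],[0,0,0,0],[0,0,0,0],[0,1.5,0,0],[0,1.5,0,0],[0,1.5,0,0],[0,1.5,0,0],[0,0,0,0]]]' 1 40
python3 -m crank '[[[0,0.5,0.5,0],[0,0.5,0.5,0],[0,0,0,0],[0,0,0,0],[0,0,0,0],[0,0,0,0],[0,0,0,0],[0,0,0,0],[0,0,0,0],[0,0,0,0]]]'
python3 -m crank '[[[0,0,0,0],[0,0,0,0],[0,0,0,0],[0,0,0,0],[0,0,-10,0],[0,0,-25,0],[0,0,-30,0],[0,0,-25,0],[0,0,0,0],[0,0,0,0]]]' 0.2
python3 - <<'E'
from h import *
p,d,m,W=look(['bolt_a']); lean(W,(589.6,165.8)); gates(p,W)
bolts(W,92,106,(540,620,130,200));print(env.observe()['position'])
E
```

```text
clock: 14.17
position: [584.7, 166.5, 66.9]
ee_rot: [2.329, 2.107, 0.003]
contact_force: [0.9, -0.9, -0.4]
gripper_width: 0.403
grip_force: 0.0
clock: 15.0
position: [589.9, 165.6, 65.3]
ee_rot: [-2.33, -2.107, 0.001]
contact_force: [0.9, 0.5, 0.1]
gripper_width: 0.001
grip_force: 0.3
clock: 15.83
position: [591.1, 165.6, 64.9]
ee_rot: [2.33, 2.107, 0.001]
contact_force: [0.0, 0.5, 3.7]
gripper_width: -0.003
grip_force: 1.6
clock: 16.67
position: [592.2, 166.0, 157.5]
ee_rot: [2.328, 2.106, 0.007]
contact_force: [-0.2, 0.2, -0.3]
gripper_width: 0.403
grip_force: 0.0
bolt_a 0.95 [314. 228.] [590.4 174.7 100. ]
bolt_a 0.73 [234.  35.] [550.6 300.   63.7]
42 58 x [-15.3   7.5] mid -3.9 y max 14.7
50 84 x [-15.2   7.8] mid -3.7 y max 14.6
58 186 x [-15.7   6.5] mid -4.6 y max 14.1
66 55 x [-6.8  9.2] mid 1.2 y max 9.3
74 58 x [-6.6  9.1] mid 1.3 y max 9.4
82 72 x [-6.2  9.2] mid 1.5 y max 9.3
90 104 x [-6.2  9.9] mid 1.8 y max 9.4
gate 625 c [570.2 168. ] sz [29.6 13.9] 82.8 mean [570.4 168.   59.6]
gate 513 c [576.6  97.3] sz [30.1 13.2] 83.4 mean [576.7  98.2  59.7]
gate 445 c [568.6  28.3] sz [29.6 13.1] 84.1 mean [569.5  29.5  59.6]
bolt 516 (array([591.3, 166.8,  99.9]), array([15.5, 15.7,  3.8]))
[590.25475511 165.40358803 154.28310653]
```

The bolt now stands upright in nest2, centred with its gate on the head. On to the second bolt; I'll check the pads against the shank before and after closing.

```bash
python3 -m crank '[[[15,-5,0,0],[22,-10,0,0],[25,-10,0,0],[25,-10,0,0],[25,-10,0,0],[18,-8,0,0],[7,-4.5,0,0],[0,0,0,0],[0,0,0,0],[0,0,0,0]]]'
python3 -m crank '[[[0,0,25,0],[0,0,35,0],[0,0,25,0],[0,0,20,0],[0,0,10,0],[0,0,5,0],[0,0,0,0],[0,0,0,0],[0,0,0,0],[0,0,0,0]]]'
python3 - <<'E'
from h import *
p,d,m,W=look(['bolt_a'],fn='w7.png'); o=env.observe(); print(o['position'])
bolts(W,60,76)
Rt=R.from_rotvec(o['ee_rot']).as_matrix()
for x in (-11,0,11):
  for y in (-25,25):
    X=o['position']+Rt@np.array([x,y,-18.7]); c=np.array(m['R'])@X+m['t']; print(x,y,np.round([c[0]/c[2]*m['fx']+m['cx'],c[1]/c[2]*m['fy']+m['cy'],c[2]]))
E
```

```text
clock: 17.6
position: [547.4, 306.2, 154.1]
ee_rot: [2.331, 2.106, -0.002]
contact_force: [-0.9, 0.8, 0.5]
gripper_width: 0.403
grip_force: 0.0
clock: 18.43
position: [548.5, 308.2, 36.5]
ee_rot: [2.329, 2.107, 0.005]
contact_force: [-1.1, -0.3, -0.4]
gripper_width: 0.398
grip_force: 0.0
bolt_a 0.72 [313. 278.] [546.9 316.2  59.9]
[548.02910289 308.13283796  35.99894647]
bolt 1312 (array([547.3, 308.1,  69.8]), array([15.8, 16.2,  4. ]))
bolt 19 (array([530.7, 315.2,  74.5]), array([0.7, 6.9, 3. ]))
bolt 20 (array([529.6, 304.7,  74.2]), array([0.8, 7.6, 2.4]))
bolt 21 (array([563.7, 302. ,  74.3]), array([1. , 8.8, 2.8]))
-11 -25 [265. 310. 178.]
-11 25 [370. 310. 178.]
0 -25 [264. 289. 175.]
0 25 [371. 289. 175.]
11 -25 [263. 267. 172.]
11 25 [372. 267. 172.]
```

View pics/w7.png

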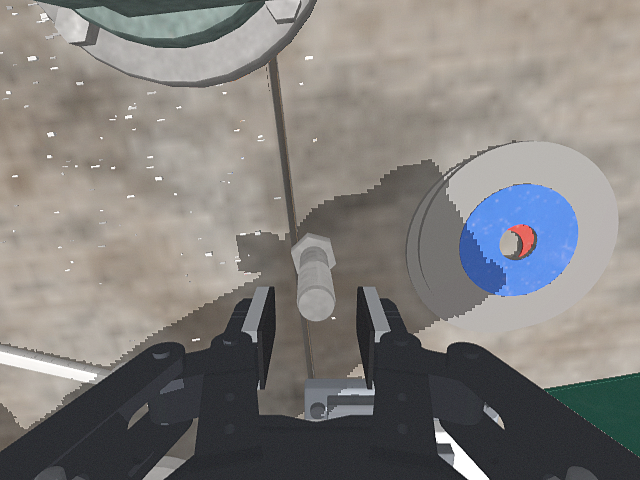

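The bolt is centred in x between the pads (pads at 270 and 362, shank top at (317,300)), but the pads look far back. I measure them in the cloud.

```bash
python3 - <<'E'
from h import *
p,d,m,W=look([]); o=env.observe()
Rt=R.from_rotvec(o['ee_rot']).as_matrix(); T=(W-o['position'])@Rt
for (a,b) in [((285,390),(240,276)),((285,390),(356,390))]:
    t=T[a[0]:a[1],b[0]:b[1]].reshape(-1,3); t=t[(t[:,2]<15)&(t[:,2]>-90)&(abs(t[:,1])<50)]
    for lo in range(-70,15,6):
        k=t[(t[:,2]>lo)&(t[:,2]<=lo+6)]
        if len(k)>8: print(lo,len(k),'x',np.round(np.percentile(k[:,0],[3,97])),'y',np.round(np.percentile(k[:,1],[3,97])))
E
```

```text
-70 335 x [-8. 12.] y [-25. -18.]
-64 319 x [-8. 12.] y [-27. -18.]
-58 318 x [-8. 12.] y [-28. -18.]
-52 299 x [-8. 12.] y [-30. -18.]
-46 225 x [-8. 12.] y [-29. -18.]
-40 49 x [-9. 11.] y [-22. -18.]
-70 322 x [-9. 12.] y [16. 22.]
-64 307 x [-8. 12.] y [16. 25.]
-58 296 x [-8. 12.] y [16. 26.]
-52 277 x [-9. 12.] y [16. 27.]
-46 226 x [-7. 12.] y [16. 27.]
-40 53 x [-9. 11.] y [16. 20.]
```

At this opening the fingertips sit about 36 mm behind the nominal TCP, so the first grasp only held the bolt's top. I go lower, to TCP z≈14, then close and re-measure the tips.

```bash
python3 -m crank '[[[0,-1,4,0],[0,0,6,0],[0,0,6,0],[0,0,4,0],[0,0,2,0],[0,0,0,0],[0,0,0,0],[0,0,0,0],[0,0,0,0],[0,0,0,0]]]'
python3 -m crank '[[[0,0,0,0],[0,0,0,0],[0,0,0,0],[0,0,0,0],[0,0,0,0],[0,0,0,0],[0,0,0,0],[0,0,0,0],[0,0,0,0],[0,0,0,0]]]' 1 80
cat >> h.py <<'E'
def pads(W):
    o=env.observe(); Rt=R.from_rotvec(o['ee_rot']).as_matrix(); T=(W-o['position'])@Rt
    t=T[200:].reshape(-1,3); t=t[(t[:,2]>-60)&(abs(t[:,1])<45)&(t[:,0]>-12)&(t[:,0]<12)]
    for lo in range(-50,10,4):
        k=t[(t[:,2]>lo)&(t[:,2]<=lo+4)]
        if len(k)>8: print(lo,len(k),'x',np.round(np.percentile(k[:,0],[3,97])),'y',np.round(np.percentile(k[:,1],[3,50,97])))
E
python3 - <<'E'
from h import *
p,d,m,W=look([],fn='w8.png'); pads(W)
E
```

```text
clock: 19.42
position: [546.5, 307.9, 13.0]
ee_rot: [2.33, 2.107, 0.001]
contact_force: [-0.6, -0.3, -0.0]
gripper_width: 0.401
grip_force: 0.0
clock: 20.25
position: [546.7, 307.9, 13.1]
ee_rot: [2.329, 2.107, 0.002]
contact_force: [1.2, -0.5, 3.7]
gripper_width: 0.156
grip_force: 78.2
-50 445 x [ 6. 12.] y [-20.  -1.  18.]
-46 415 x [ 6. 12.] y [-19.  -2.  17.]
-42 234 x [ 6. 12.] y [-14.  -0.  11.]
-38 124 x [5. 9.] y [-7. -1.  5.]
-34 129 x [5. 8.] y [-8. -1.  5.]
-30 114 x [5. 8.] y [-8. -2.  5.]
-26 86 x [5. 8.] y [-7. -1.  5.]
-22 97 x [4. 8.] y [-8. -1.  5.]
-18 98 x [3. 8.] y [-8. -1.  6.]
-14 90 x [3. 8.] y [-8. -1.  6.]
-10 94 x [2. 8.] y [-8. -2.  6.]
-6 86 x [2. 8.] y [-8. -1.  6.]
-2 119 x [-4. 10.] y [-11.  -1.  10.]
2 708 x [-5. 11.] y [-13.  -1.  10.]
6 94 x [ 3. 12.] y [-14.  -1.  10.]
```

View pics/w8.png

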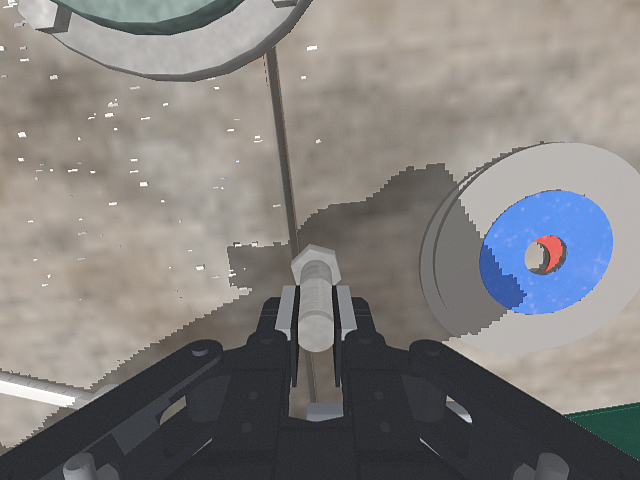

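The tips lie about 38 mm behind the nominal TCP, so this grasp still holds only the upper part of the shank. I reopen and go 13 mm lower, leaving the tips ≈37 mm above the bolt's base, which still clears the gate top at 31.

```bash
python3 -m crank '[[[0,0,0,0],[0,0,0,0],[0,0,0,0],[0,0,0,0],[0,-0.8,3,0],[0,0,4,0],[0,0,4,0],[0,0,2,0],[0,0,0,0],[0,0,0,0]]]' 0.2
python3 -m crank '[[[0,0,0,0],[0,0,0,0],[0,0,0,0],[0,0,0,0],[0,0,0,0],[0,0,0,0],[0,0,0,0],[0,0,0,0],[0,0,0,0],[0,0,0,0]]]' 1 80
python3 - <<'E'
from h import *
p,d,m,W=look([]); pads(W)
E
```

```text
clock: 21.13
position: [545.2, 307.6, -0.7]
ee_rot: [-2.33, -2.107, 0.001]
contact_force: [0.2, -0.2, 1.2]
gripper_width: 0.402
grip_force: 0.0
clock: 21.97
position: [545.7, 307.9, -0.1]
ee_rot: [2.33, 2.107, 0.001]
contact_force: [-0.0, 1.6, 2.1]
gripper_width: 0.164
grip_force: 77.9
-50 477 x [ 5. 12.] y [-21.  -1.  18.]
-46 391 x [ 5. 12.] y [-20.  -1.  17.]
-42 253 x [ 5. 12.] y [-14.  -1.  12.]
-38 114 x [5. 8.] y [-7. -1.  5.]
-34 119 x [4. 8.] y [-8. -1.  5.]
-30 121 x [3. 8.] y [-8. -1.  6.]
-26 110 x [3. 8.] y [-8. -1.  6.]
-22 112 x [3. 8.] y [-8. -1.  6.]
-18 102 x [2. 8.] y [-8. -1.  6.]
-14 500 x [-1. 11.] y [-13.  -2.  10.]
-10 306 x [-0. 12.] y [-13.  -1.  10.]
-6 105 x [ 3. 12.] y [-14.   1.  10.]
-2 5242 x [-11.  11.] y [-43.  12.  43.]
2 149 x [-9. 12.] y [-41. -13.  44.]
6 15 x [ 2. 11.] y [-14. -13. -13.]
```

Grasp confirmed: the pads hold the shank from about z=38 up. I lift, carry it to nest1's +x side, lower it and press the gate back.

```bash
python3 -m crank '[[[0,0,-20,0],[0,0,-30,0],[0,0,-35,0],[0,0,-30,0],[-15,6,-10,0],[-25,9,0,0],[-25,9,0,0],[-25,9,0,0],[-25,9,0,0],[-25,9,0,0]]]'
python3 -m crank '[[[-25,9,0,0],[-20,9,0,0],[-15,5,0,0],[-6,2.5,0,0],[0,0,0,0],[0,0,0,0],[0,0,0,0],[0,0,0,0],[0,0,0,0],[0,0,0,0]]]'
python3 - <<'E'
from h import *
o=env.observe();F=np.array([[.9947,-.103],[.103,.9947]])
print('nest1 rel',F@(np.array([583.7,97])-o['position'][:2]),o['position'])
E
```

```text
clock: 22.85
position: [581.5, 162.1, 123.9]
ee_rot: [-2.329, -2.107, 0.003]
contact_force: [0.2, 0.0, -1.4]
gripper_width: 0.164
grip_force: 78.0
clock: 23.68
position: [600.8, 96.1, 124.7]
ee_rot: [-2.328, -2.109, -0.0]
contact_force: [0.3, 0.1, -2.8]
gripper_width: 0.164
grip_force: 78.1
nest1 rel [-17.13730044  -0.8970676 ] [600.83823505  96.12720357 124.73245701]
```

```bash
python3 -m crank '[[[-0.5,0,15,0],[0,0,20,0],[0,0,20,0],[0,0,15,0],[0,0,8,0],[0,0,3,0],[0,0,0,0],[0,0,0,0],[0,0,0,0],[0,0,0,0]]]'
python3 -m crank '[[[0,-5,0,0],[0,-5,0,0],[0,-5,0,0],[0,-4,0,0],[0,-3,0,0],[0,0,0,0],[0,0,0,0],[0,0,0,0],[0,0,0,0],[0,0,0,0]]]'
python3 - <<'E'
from h import *
p,d,m,W=look([],fn='w9.png'); gates(p,W)
E
```

```text
clock: 24.52
position: [602.0, 94.9, 45.0]
ee_rot: [2.329, 2.107, 0.003]
contact_force: [-0.2, 0.7, -1.5]
gripper_width: 0.161
grip_force: 78.1
clock: 25.35
position: [579.7, 97.0, 44.0]
ee_rot: [2.329, 2.107, 0.001]
contact_force: [4.8, -0.7, 0.9]
gripper_width: 0.16
grip_force: 78.3
gate 2211 c [570.1 167.5] sz [29. 14.] 84.2 mean [570.7 167.8  59.6]
gate 1137 c [558.5 100.6] sz [26.7 14. ] 83.8 mean [558.7 104.3  59.4]
gate 1002 c [569.3  30.9] sz [23.6 13.8] 84.3 mean [570.   32.6  59.3]
```

View pics/w9.png

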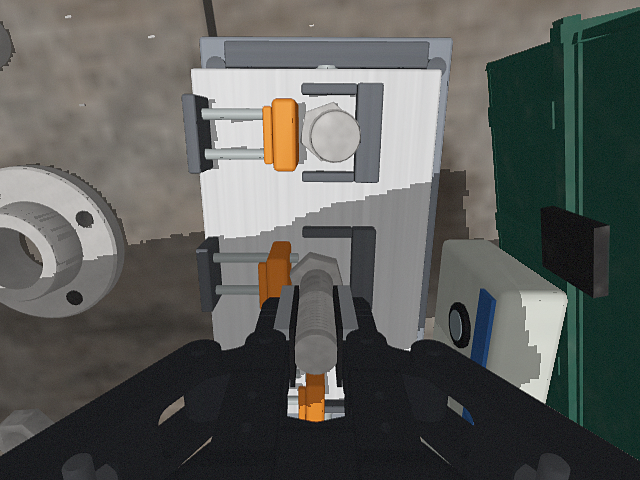

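Nest1's gate at (272,275) is back by about 17.5 mm, and the nest2 bolt at (335,135) is clamped and upright. I lower, ease back to the stop and release.

```bash
python3 -m crank '[[[0,0,4,0],[0,0,4,0],[0,0,3,0],[0,0,1.5,0],[0,0,0.8,0],[0,0,0.7,0],[0,1,0.3,0],[0,1,0,0],[0,1,0,0],[0,0,0,0]]]'
python3 -m crank '[[[0,0,0,0],[0,0,0,0],[0,0,0,0],[0,0,0,0],[0,0,0,0],[0,0,-15,0],[0,0,-30,0],[0,0,-35,0],[0,0,-30,0],[0,0,-10,0]]]' 0.2
python3 - <<'E'
from h import *
p,d,m,W=look([]); gates(p,W); lean(W,(583.7,97.)); bolts(W,92,106,(540,640,60,200)); print(env.observe()['position'])
E
```

```text
clock: 26.23
position: [581.1, 96.5, 29.9]
ee_rot: [-2.329, -2.107, 0.002]
contact_force: [1.1, -0.4, 6.3]
gripper_width: 0.171
grip_force: 79.4
clock: 27.07
position: [584.4, 97.1, 154.6]
ee_rot: [2.327, 2.105, 0.01]
contact_force: [1.0, -0.1, 0.5]
gripper_width: 0.401
grip_force: 0.0
gate 796 c [570.  167.5] sz [28.6 13.7] 83.5 mean [570.5 167.6  59.6]
gate 656 c [562.5  98.3] sz [29.8 13.8] 84.0 mean [562.9  98.7  59.6]
gate 552 c [568.8  27.3] sz [30.4 13.2] 84.2 mean [569.4  28.4  59.6]
42 74 x [-15.3  10.9] mid -2.2 y max 13.3
50 90 x [-15.2   6.6] mid -4.3 y max 13.1
58 111 x [-15.7   4.8] mid -5.4 y max 12.0
66 50 x [-9.2  6.1] mid -1.5 y max 7.9
74 62 x [-9.8  5.2] mid -2.3 y max 7.8
82 75 x [-10.2   5. ] mid -2.6 y max 8.1
90 101 x [-11.8   4.8] mid -3.5 y max 8.1
bolt 633 (array([591.6, 166.5, 100.4]), array([15.5, 15.7,  4.6]))
bolt 543 (array([579.8,  97.2, 100.7]), array([15.9, 15.4,  4. ]))
[584.80707917  97.13841603 154.82110315]
```

It leans by about 5°. I straighten it by regripping with the right depth.

```bash
python3 -m crank '[[[0,-1,20,0],[0,-1,30,0],[0,0,30,0],[0,0,25,0],[0,0,10,0],[0,0,0,0],[0,0,0,0],[0,0,0,0],[0,0,0,0],[0,0,0,0]]]'
python3 -m crank '[[[0,0,0,0],[0,0,0,0],[0,0,0,0],[0,0,0,0],[0,0,0,0],[0,0,0,0],[0,1,0,0],[0,1,0,0],[0,1,0,0],[0,1,0,0]]]' 1 40
python3 -m crank '[[[0,1,1,0],[0,0,1,0],[0,0,0,0],[0,0,0,0],[0,0,0,0],[0,0,0,0],[0,0,0,0],[0,0,0,0],[0,0,0,0],[0,0,0,0]]]'
python3 -m crank '[[[0,0,0,0],[0,0,0,0],[0,0,0,0],[0,0,0,0],[0,0,0,0],[0,0,-15,0],[0,0,-30,0],[0,0,-35,0],[0,0,-30,0],[0,0,-10,0]]]' 0.2
python3 - <<'E'
from h import *
p,d,m,W=look([]); gates(p,W); lean(W,(583.7,97.)); bolts(W,92,106,(540,640,60,200)); print(env.observe()['position'])
E
```

```text
clock: 27.95
position: [581.5, 97.0, 36.2]
ee_rot: [2.328, 2.106, 0.004]
contact_force: [-0.2, -0.4, -0.3]
gripper_width: 0.395
grip_force: 0.0
clock: 28.78
position: [583.2, 96.7, 34.8]
ee_rot: [-2.328, -2.107, 0.001]
contact_force: [0.7, 0.6, 7.2]
gripper_width: 0.174
grip_force: 38.8
clock: 29.62
position: [584.3, 96.7, 34.4]
ee_rot: [-2.329, -2.107, -0.0]
contact_force: [-1.9, -1.6, 14.4]
gripper_width: 0.173
grip_force: 40.2
clock: 30.45
position: [587.5, 96.7, 157.4]
ee_rot: [2.327, 2.105, 0.01]
contact_force: [0.8, 0.1, 0.5]
gripper_width: 0.4
grip_force: 0.0
gate 788 c [570.1 167.3] sz [28.9 13.8] 83.5 mean [570.5 167.5  59.6]
gate 659 c [562.7  98.2] sz [30.2 13.8] 83.9 mean [563.3  98.9  59.7]
gate 534 c [568.6  27.7] sz [29.9 13.3] 84.0 mean [569.3  28.7  59.7]
42 79 x [-14.7   6.7] mid -4.0 y max 13.2
50 58 x [-15.6   7.2] mid -4.2 y max 13.6
58 136 x [-15.9   5.2] mid -5.3 y max 12.4
66 52 x [-7.8  7.1] mid -0.4 y max 7.7
74 62 x [-8.1  7.6] mid -0.3 y max 7.6
82 67 x [-7.7  7.9] mid 0.1 y max 7.9
90 99 x [-8.2  7.9] mid -0.2 y max 7.7
bolt 617 (array([591.6, 166.4, 100.1]), array([15.5, 15.9,  4.1]))
bolt 521 (array([583.3,  96.8, 100.2]), array([15.5, 15.9,  4.2]))
[587.87787584  96.78458979 157.65265636]
```

Both bolts are upright and clamped. Now I move to look at the punch.

```bash
python3 -m crank '[[[0,-5,-30,0],[-15,-12,-35,0],[-30,-14,-35,0],[-33,-14,-30,0],[-33,-14,-10,0],[-33,-14,0,0],[-33,-14,0,0],[-33,-14,0,0],[-33,-12,0,0],[-33,-10,0,0]]]'
python3 -m crank '[[[-25,-4,0,0],[-10,0,0,0],[0,0,0,0],[0,0,0,0],[0,0,0,0],[0,0,0,0],[0,0,0,0],[0,0,0,0],[0,0,0,0],[0,0,0,0]]]'
python3 - <<'E'
from h import *
p,d,m,W=look(['punch','punch_tip','tray','readout','button_hole','sleeve_mid','crank_axis'],fn='w10.png',n=2)
print(env.observe()['position'],np.round(-np.array(m['R']).T@m['t']))
E
```

```text
clock: 31.33
position: [437.3, -159.7, 282.8]
ee_rot: [-2.327, -2.106, 0.002]
contact_force: [0.2, -0.3, -0.6]
gripper_width: 0.394
grip_force: 0.0
clock: 32.17
position: [432.0, -192.8, 284.5]
ee_rot: [2.329, 2.109, 0.0]
contact_force: [0.3, 0.6, 0.8]
gripper_width: 0.4
grip_force: 0.0
punch 0.83 [297. 182.] [ 408.7 -185.1   12.3]
punch_tip 0.6 [300. 178.] [ 411.6 -180.7   10.7]
tray 0.8 [311. 296.] [ 408.2 -340.3    5.3]
readout 0.78 [492. 305.] [ 612.6 -328.9   89.4]
button_hole 0.89 [498. 303.] [ 617.8 -327.9   89.9]
sleeve_mid 0.66 [433. 190.] [ 528.1 -179.8  159.8]
crank_axis 0.79 [447.  72.] [587.2 -79.9  12.5]
[ 431.77657822 -193.2729569   284.41842201] [ 438. -118.  463.]
```

View pics/w10.png

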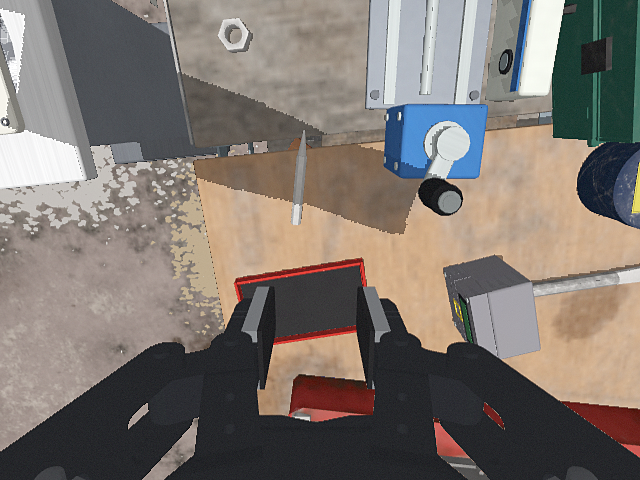

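The punch's point is at (304,132) and its blunt end at (296,222). The tray is around (305,300), the readout front faces left at (463,310), and the sleeve is at (441,197). I measure the punch ends and the readout front.

```bash
cat >> h.py <<'E'
def punch(W,box,zlo=4,zhi=18):
    k=((W[...,2]>zlo)&(W[...,2]<zhi)&(W[...,0]>box[0])&(W[...,0]<box[1])&(W[...,1]>box[2])&(W[...,1]<box[3])).astype(np.uint8)
    n,L,s,c=cv2.connectedComponentsWithStats(k); i=1+np.argmax(s[1:,4]); P=W[L==i]
    r=cv2.minAreaRect(P[:,:2].astype(np.float32)); m=P[:,:2].mean(0)
    _,_,V=np.linalg.svd(P[:,:2]-m); v=V[0]*np.sign(V[0][1]); t=(P[:,:2]-m)@v
    print('punch n',len(P),'rect',np.round(r[0],1),np.round(r[1],1),'axis',np.round(v,3),'ends',np.round(m+v*t.min(),1),np.round(m+v*t.max(),1),'zmax',np.percentile(P[:,2],97).round(1))
    for a in np.arange(t.min(),t.max(),12):
        k=(t>=a)&(t<a+12); w=(P[k][:,:2]-m)@np.array([v[1],-v[0]]); print(round(a),np.round(np.percentile(w,[3,97]),1),end=' ')
    print()
E
python3 - <<'E'
from h import *
p,d,m,W=look([])
punch(W,(370,450,-260,-90))
k=(W[...,2]>85)&(W[...,2]<94)&(W[...,0]>540)&(W[...,0]<720)&(W[...,1]<-250)
r=cv2.minAreaRect(W[k][:,:2].astype(np.float32)); print('readout top',np.round(r[0],1),np.round(r[1],1),r[2],np.round(cv2.boxPoints(r)))
hsv=cv2.cvtColor(p,cv2.COLOR_RGB2HSV)
k=(hsv[...,0]>20)&(hsv[...,0]<35)&(hsv[...,1]>120)&(hsv[...,2]>100)&(W[...,2]>15)&(W[...,2]<60)&(W[...,0]>500)&(W[...,0]<640)
print('rim',k.sum(),W[k].mean(0),W[k].min(0),W[k].max(0)) if k.any() else 0
k=(W[...,2]>12)&(W[...,2]<20)&(W[...,0]>280)&(W[...,0]<520)&(W[...,1]<-255)&(W[...,1]>-420)
r=cv2.minAreaRect(W[k][:,:2].astype(np.float32)); print('tray',r)
print(env.observe()['q'])
E
```

```text
punch n 849 rect [ 411.6 -181.7] [115.1  12.5] axis [0.203 0.979] ends [ 400.  -238.1] [ 423.4 -125.4] zmax 12.2
-53 [-6.1  5.6] -41 [-5.9  5.8] -29 [-5.9  5.7] -17 [-5.7  5.8] -5 [-6.   5.8] 7 [-6.   5.7] 19 [-6.   5.8] 31 [-4.5  5. ] 43 [-3.1  2.9] 55 [-1.8  1.7] 
readout top [ 611.9 -424.6] [249.8  96.5] 77.05084991455078 [[ 537. -536.]
 [ 631. -557.]
 [ 687. -314.]
 [ 593. -292.]]
rim 68 [ 594.12553895 -362.16907817   36.6734219 ] [ 591.72217223 -375.90976395   21.65234864] [ 597.33350978 -351.34594359   48.28093253]
tray ((399.8877868652344, -349.34686279296875), (169.96206665039062, 101.04653930664062), 4.404982566833496)
[-4.20884301e-01  1.66113829e-01  1.40361329e-01  1.54503073e+00
 -2.50824548e-05  1.25008976e+00]
```

```bash
cat >> h.py <<'E'
def readout(p,W):
    z=W[...,2]
    k=((z>86)&(z<94)&(W[...,0]>570)&(W[...,0]<720)&(W[...,1]<-280)&(W[...,1]>-450)).astype(np.uint8)
    n,L,s,c=cv2.connectedComponentsWithStats(k); i=1+np.argmax(s[1:,4])
    r=cv2.minAreaRect(W[L==i][:,:2].astype(np.float32)); print('top',s[i,4],np.round(r[0],1),np.round(r[1],1),r[2])
    k=(z>10)&(z<80)&(W[...,0]>560)&(W[...,0]<625)&(W[...,1]<-300)&(W[...,1]>-420)
    P=W[k][:,:2]; m0=np.median(P,0)
    for _ in range(5):
        m0=P.mean(0); _,_,V=np.linalg.svd(P-m0); n_=V[1]*np.sign(V[1][0]); e=(P-m0)@n_; P=P[abs(e)<max(1.5,2*e.std())]
    t=(P-m0)@np.array([-n_[1],n_[0]]); print('front n',len(P),'normal',np.round(n_,3),'yaw',np.arctan2(n_[1],n_[0]).round(3),'ends',np.round(m0+np.array([-n_[1],n_[0]])*t.min()),np.round(m0+np.array([-n_[1],n_[0]])*t.max()))
    hsv=cv2.cvtColor(p,cv2.COLOR_RGB2HSV)
    k=(hsv[...,0]>20)&(hsv[...,0]<35)&(hsv[...,1]>120)&(hsv[...,2]>80)&(z>18)&(z<60)&(W[...,0]>560)&(W[...,0]<640)&(W[...,1]<-300)
    if k.any(): Q=W[k]; print('rim',len(Q),Q.mean(0).round(1),'mid',((np.percentile(Q,3,axis=0)+np.percentile(Q,97,axis=0))/2).round(1),np.ptp(Q,axis=0).round(1),'plane off',((Q[:,:2]-m0)@n_).mean().round(1))
E
python3 - <<'E'
from h import *
p,d,m,W=look([]); readout(p,W)
o=env.observe(); Rt=R.from_rotvec(o['ee_rot']).as_matrix(); print('to punch',Rt.T@(np.array([409.6,-191.5,0])-o['position']))
E
python3 -m crank '[[[0,0,20,0.1],[0,0,20,0],[0,0,0,0],[0,0,0,0],[0,0,0,0],[0,0,0,0],[0,0,0,0],[0,0,0,0],[0,0,0,0],[0,0,0,0]]]'
python3 - <<'E'
from h import *
o=env.observe(); Rt=R.from_rotvec(o['ee_rot']).as_matrix(); print('to punch',Rt.T@(np.array([409.6,-191.5,0])-o['position']),np.round(Rt,3))
p,d,m,W=look([]); readout(p,W); punch(W,(370,450,-260,-90))
E
```

```text
top 4254 [ 628.6 -355.5] [70.  90.6] 10.112823486328125
front n 1546 normal [ 0.999 -0.041] yaw -0.041 ends [ 594. -406.] [ 598. -311.]
rim 67 [ 594.2 -362.4   36.1] mid [ 594.  -362.2   36. ] [ 5.1 24.1 27.2] plane off -1.8
to punch [ -0.43431126 -22.2633442  284.42694669]
clock: 33.5
position: [432.0, -193.3, 244.8]
ee_rot: [2.432, 1.988, 0.0]
contact_force: [-0.7, 0.0, 1.0]
gripper_width: 0.401
grip_force: 0.0
to punch [ -2.65421867 -22.41214378 244.74306262] [[ 0.199  0.98   0.001]
 [ 0.98  -0.199 -0.   ]
 [-0.     0.001 -1.   ]]
top 5579 [ 628.7 -355.5] [70.1 91.2] 10.19693660736084
front n 2082 normal [ 1.    -0.029] yaw -0.029 ends [ 595. -406.] [ 598. -312.]
rim 83 [ 594.3 -362.7   36.7] mid [ 594.5 -363.3   36.2] [ 6.8 25.1 27. ] plane off -2.3
punch n 974 rect [ 411.6 -181.6] [113.5  11.7] axis [0.206 0.978] ends [ 400.1 -237.2] [ 423.5 -126.1] zmax 12.3
-52 [-5.   5.4] -40 [-6.2  5.4] -28 [-6.   5.5] -16 [-5.9  5.5] -4 [-5.7  5.5] 8 [-5.6  5.5] 20 [-5.4  5.6] 32 [-4.2  4.5] 44 [-3.1  2.4] 56 [-1.9  1.4]
```

The readout top fits 70 x 90 mm exactly with yaw +0.177. The hole mouth is at (594.2,-362.4,36), with the rim midpoint agreeing. Now the punch grasp, descending in stages.

```bash
python3 -m crank '[[[-2.7,-10.4,20,0],[0,-12,30,0],[0,0,38,0],[0,0,38,0],[0,0,38,0],[0,0,35,0],[0,0,25,0],[0,0,10,0],[0,0,0,0],[0,0,0,0]]]'
python3 - <<'E'
from h import *
p,d,m,W=look([]); pads(W); punch(W,(370,450,-260,-90)); print(env.observe()['position'])
E
```

```text
clock: 34.38
position: [409.0, -191.3, 10.1]
ee_rot: [-2.431, -1.988, 0.001]
contact_force: [-0.0, 0.8, 0.3]
gripper_width: 0.4
grip_force: 0.0
-50 374 x [-8. 12.] y [-32.  15.  27.]
-46 336 x [-9. 12.] y [-31.  15.  27.]
-42 203 x [-8. 12.] y [-26. -19.  21.]
-38 69 x [-8.  9.] y [-19.  15.  15.]
-2 747 x [-11.  11.] y [-4. -0.  4.]
2 289 x [-11.  11.] y [-6. -5.  6.]
6 29 x [-11.  12.] y [-42.  -6.  37.]
punch n 4462 rect [ 412.  -181.6] [114.5  12.6] axis [0.202 0.979] ends [ 400.3 -237.6] [ 423.5 -125.5] zmax 11.9
-55 [-5.7  5.9] -43 [-5.7  5.8] -31 [-6.2  6.1] -19 [-6.2  5.9] -7 [-6.1  5.9] 5 [-6.1  6. ] 17 [-6.1  5.9] 29 [-4.6  4.7] 41 [-3.   3.1] 53 [-1.3  1.6] 
[ 409.98038553 -191.73560569   11.05805961]
```

```bash
python3 -m crank '[[[0,0,12,0],[0,0,12,0],[0,0,8,0],[0,0,5,0],[0,0,3,0],[0,0,2,0],[0,0,0,0],[0,0,0,0],[0,0,0,0],[0,0,0,0]]]'
python3 - <<'E'
from h import *
p,d,m,W=look([]); pads(W); print(env.observe()['position'])
E
```

```text
clock: 35.27
position: [409.6, -191.6, -31.2]
ee_rot: [2.432, 1.988, 0.0]
contact_force: [-0.6, 0.3, 0.0]
gripper_width: 0.394
grip_force: 0.0
-50 411 x [-8. 12.] y [-30.  16.  28.]
-46 1020 x [-11.  12.] y [-27.   1.  25.]
-42 950 x [-11.  12.] y [-20.   0.  17.]
-38 151 x [-11.  11.] y [-18.   6.  16.]
-34 5153 x [-11.  12.] y [-44.  -7.  43.]
-30 834 x [-11.  12.] y [-43.  12.  43.]
[ 409.57862387 -191.54680416  -31.28510405]
```

```bash
python3 -m crank '[[[0,0,0,0],[0,0,0,0],[0,0,0,0],[0,0,0,0],[0,0,0,0],[0,0,0,0],[0,0,0,0],[0,0,0,0],[0,0,0,0],[0,0,0,0]]]' 1 80
python3 -m crank '[[[0,0,-20,0],[0,0,-30,0],[0,0,-30,0],[0,0,-20,0],[0,0,0,0.12],[0,0,0,0.12],[0,0,0,0.12],[0,0,0,0.12],[0,0,0,0.12],[0,0,0,0.12]]]'
python3 -m crank '[[[0,0,0,0.12],[0,0,0,0.12],[0,0,0,0.12],[0,0,0,0.109],[0,0,0,0],[0,0,0,0],[0,0,0,0],[0,0,0,0],[0,0,0,0],[0,0,0,0]]]'
python3 - <<'E'
from h import *
p,d,m,W=look(['punch','punch_tip'],fn='w11.png')
o=env.observe(); Rt=R.from_rotvec(o['ee_rot']).as_matrix();print(o['position'],np.round(Rt,3),o['q'][5],o['gripper_width'])
T=(W-o['position'])@Rt
k=(T[...,2]>-48)&(T[...,2]<-20)&(T[...,0]>12)&(T[...,0]<95)&(abs(T[...,1])<25)
t=T[k]
for a in range(12,92,8):
    s=t[(t[:,0]>=a)&(t[:,0]<a+8)]
    if len(s)>5: print(a,len(s),np.round(np.percentile(s,[3,97],axis=0)[:,1:],1).tolist())
print('tip',t[:,0].max())
E
```

```text
clock: 36.15
position: [409.5, -191.5, -31.1]
ee_rot: [2.432, 1.988, 0.0]
contact_force: [-1.0, 0.9, 4.9]
gripper_width: 0.111
grip_force: 78.6
clock: 36.98
position: [408.9, -191.2, 68.0]
ee_rot: [-2.979, -0.995, 0.001]
contact_force: [0.1, 0.4, -1.0]
gripper_width: 0.113
grip_force: 78.6
clock: 37.82
position: [409.3, -191.4, 68.4]
ee_rot: [3.129, 0.286, -0.0]
contact_force: [-0.2, 0.4, -1.5]
gripper_width: 0.114
grip_force: 78.6
punch 0.94 [315. 279.] [ 423.  -187.6  110.4]
punch_tip 0.71 [314. 277.] [ 423.4 -187.2  110.5]
[ 409.29686378 -191.39659249   68.4187104 ] [[ 0.983  0.181 -0.   ]
 [ 0.181 -0.983  0.   ]
 [-0.    -0.    -1.   ]] 2.522071052558694 0.10974359332359591
12 582 [[-6.9, -43.2], [4.8, -37.0]]
20 608 [[-6.8, -42.9], [4.8, -36.9]]
28 651 [[-6.9, -43.0], [4.8, -37.2]]
36 549 [[-5.8, -42.3], [3.7, -37.2]]
44 429 [[-4.6, -41.1], [2.6, -37.0]]
52 296 [[-3.5, -40.2], [1.4, -36.7]]
60 136 [[-2.3, -39.1], [0.6, -36.3]]
tip 66.09588031856248
```

View pics/w11.png

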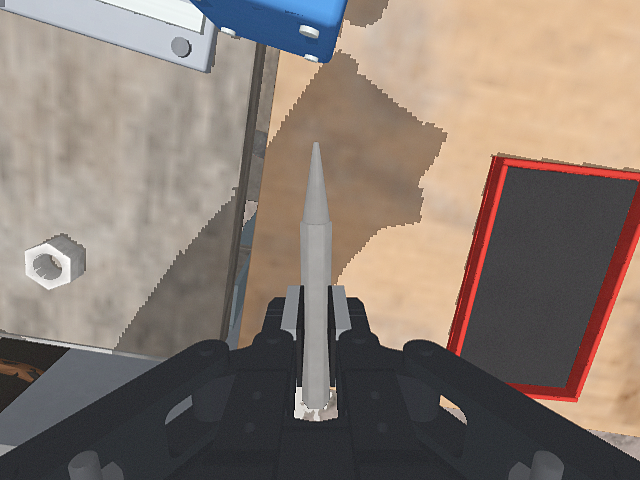

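The punch is held straight, tip at (315,143), 67 mm ahead of the TCP. Before approaching I check the tape's position near the path.

```bash
python3 -m crank '[[[20,0,-20,0],[20,20,-20,0],[0,30,0,0],[0,20,0,0],[0,0,0,0],[0,0,0,0],[0,0,0,0],[0,0,0,0],[0,0,0,0],[0,0,0,0]]]'
python3 - <<'E'
from h import *
for c,fn in [('scene',None),('side',None),('wrist','w12.png')]:
    p,d,m,W=look(['tape'],c,fn,n=2,thr=.3)
    hsv=cv2.cvtColor(p,cv2.COLOR_RGB2HSV)
    k=(hsv[...,0]>20)&(hsv[...,0]<35)&(hsv[...,1]>120)&(W[...,2]>5)&(W[...,2]<72)&(W[...,0]>430)&(W[...,0]<580)&(W[...,1]<-370)&(W[...,1]>-520)
    if k.sum()>5: r=cv2.minAreaRect(W[k][:,:2].astype(np.float32));print(c,k.sum(),np.round(W[k].min(0)),np.round(W[k].max(0)),r)
o=env.observe();print(o['position'])
E
```

```text
clock: 38.8
position: [461.1, -252.3, 108.4]
ee_rot: [-3.128, -0.287, 0.0]
contact_force: [1.0, -0.3, -1.1]
gripper_width: 0.109
grip_force: 78.6
tape 0.88 [411. 344.] [ 506.3 -426.9   61.3]
scene 294 [ 495. -453.   38.] [ 540. -406.   67.] ((517.55078125, -432.68701171875), (29.50591278076172, 54.83175277709961), 25.05775260925293)
tape 0.77 [342. 348.] [ 514.7 -436.7   64.7]
side 213 [ 496. -453.   42.] [ 540. -416.   68.] ((517.9952392578125, -433.7514343261719), (27.790050506591797, 50.46741485595703), 27.281063079833984)
tape 0.79 [585. 199.] [ 518.8 -409.6   59.2]
wrist 6820 [ 494. -482.    5.] [ 544. -399.   67.] ((509.821533203125, -440.1151428222656), (52.13524627685547, 72.13198852539062), 22.378812789916992)
[ 461.35668604 -252.88657999  108.49854227]
```

View pics/w12.png

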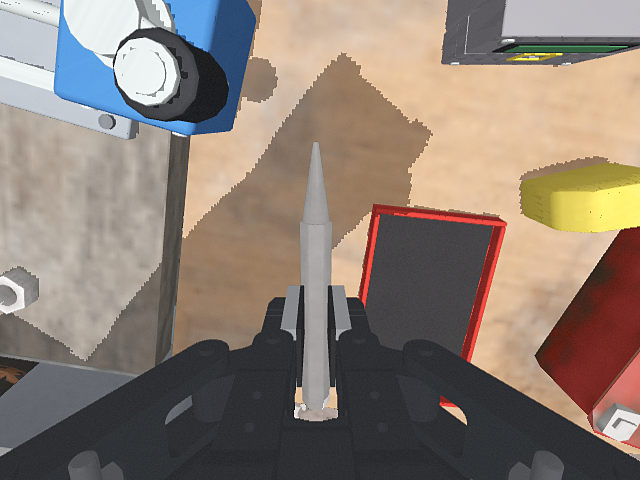

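The tape's near end is at y≈-399, x≈505–540, close to where the gripper would be. I get the finger profile to choose a yaw that clears it.

```bash
python3 - <<'E'
from h import *
p,d,m,W=look([]); o=env.observe(); Rt=R.from_rotvec(o['ee_rot']).as_matrix(); T=(W-o['position'])@Rt
t=T[200:].reshape(-1,3)
for z in range(-110,-38,6):
    k=t[(t[:,2]>z)&(t[:,2]<=z+6)&(t[:,0]<40)&(abs(t[:,1])<110)&(t[:,0]>-60)]
    if len(k)>10: print(z,np.round(np.percentile(k[:,1],[1,99])),np.round(np.percentile(k[:,0],[1,99])))
z=W[...,2]; k=(z>15)&(z<70)&(W[...,0]>485)&(W[...,0]<560)&(W[...,1]<-385)&(W[...,1]>-450)
P=W[k]
for y in range(-440,-390,5):
    s=P[(P[:,1]>=y)&(P[:,1]<y+5)]
    if len(s)>10: print('tape y',y,np.round(np.percentile(s[:,0],[2,98])))
for h in (-0.09,-0.14):
    c,s=np.cos(h),np.sin(h)
    # spin from now, TCP so tip (67,-1) is 25 mm before hole along u
    Rz=np.array([[c,s],[s,-c]]); tip=np.array([594.2,-362.4])-25*np.array([.984,.176]); tcp=tip-Rz@np.array([67,-1]); print(h,tcp,'spin',0.182-h)
    d_=tcp-o['position'][:2]; print('now-axes', Rt[:2,:2].T@d_)
E
```

```text
-110 [-52.  50.] [-10.  17.]
-104 [-49.  46.] [-11.  17.]
-98 [-44.  42.] [-11.  12.]
-92 [-41.  39.] [-9. 13.]
-86 [-37.  35.] [-9. 13.]
-80 [-27.  25.] [-7. 13.]
-74 [-12.  10.] [-12.  11.]
-68 [-19.  17.] [-10.  11.]
-62 [-19.  17.] [ 2. 11.]
-56 [-19.  17.] [-11.  11.]
-50 [-19.  17.] [ 5. 11.]
-44 [-11.   8.] [-47.  39.]
tape y -440 [506. 537.]
tape y -435 [504. 535.]
tape y -430 [502. 533.]
tape y -425 [499. 531.]
tape y -420 [498. 529.]
tape y -415 [495. 527.]
tape y -410 [495. 524.]
tape y -405 [504. 522.]
tape y -400 [514. 519.]
tape y -395 [485. 488.]
-0.09 [ 502.78128834 -361.77408994] spin 0.272
now-axes [ 21.08372037 114.51148408]
-0.14 [ 503.11598514 -358.44082732] spin 0.322
now-axes [ 22.0159954 111.2937947]
```

```bash
python3 -m crank '[[[3,15,0,0],[4,20,0,0],[4,22,0,0],[4,22,0,0],[3,20,0,0],[3,15.5,0,0],[0,0,0,0.09],[0,0,0,0.09],[0,0,0,0.092],[0,0,0,0]]]'
python3 -m crank '[[[0,0,20,0],[0,0,30,0],[0,0,25,0],[0,0,20,0],[0,0,10,0],[0,0,4.5,0],[0,0,0,0],[0,0,0,0],[0,0,0,0],[0,0,0,0]]]'
python3 - <<'E'
from h import *
p,d,m,W=look(['button_hole','zero_button'],fn='w13.png')
o=env.observe(); Rt=R.from_rotvec(o['ee_rot']).as_matrix();print(o['position'],np.round(Rt[:2,:2],3))
tip=o['position']+Rt@np.array([67,-1,-37]); print('tip',tip,'to hole tool',Rt.T@(np.array([594.2,-362.4,36])-tip))
readout(p,W)
T=(W-o['position'])@Rt
k=(T[...,2]>-44)&(T[...,2]<-34)&(T[...,0]>50)&(T[...,0]<72)&(abs(T[...,1])<8); print('tip meas',T[k][np.argsort(T[k][:,0])[-20:]].mean(0))
E
```

```text
clock: 39.98
position: [502.5, -362.0, 108.1]
ee_rot: [-3.138, 0.144, 0.001]
contact_force: [0.4, -0.7, -1.9]
gripper_width: 0.111
grip_force: 78.7
clock: 40.82
position: [503.8, -362.7, 0.6]
ee_rot: [3.137, -0.141, 0.004]
contact_force: [-0.7, 0.2, -1.3]
gripper_width: 0.109
grip_force: 78.7
button_hole 0.57 [220.  36.] [ 595.7 -349.4   89.5]
[ 5.03221041e+02 -3.62270770e+02 -8.45981610e-02] [[ 0.996 -0.09 ]
 [-0.09  -0.996]]
tip [ 569.98699782 -367.2671241    37.01450536] to hole tool [23.6751552  -7.02748089  1.04361461]
top 16606 [ 593.9 -350.4] [74.  18.3] 85.26104736328125
front n 10541 normal [0.984 0.179] yaw 0.18 ends [ 603. -407.] [ 587. -318.]
rim 604 [ 594.7 -362.3   38. ] mid [ 594.6 -362.2   36.3] [ 5.3 22.8 30.6] plane off -0.0
tip meas [ 65.96326531  -0.36010592 -38.18973556]
```

View pics/w13.png

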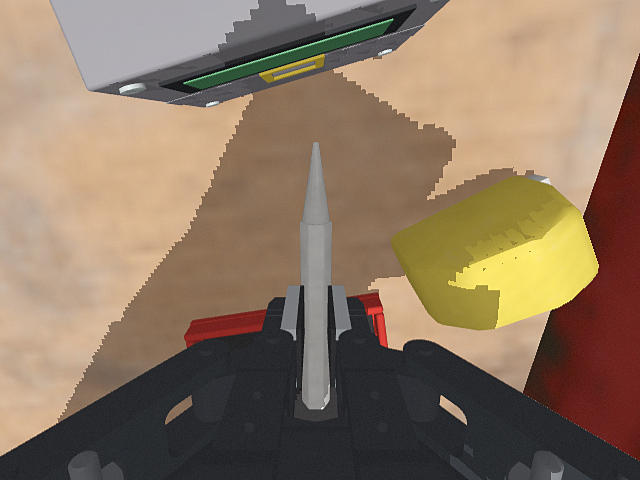

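The yellow rim is at (293,68) and the punch tip at (315,143). The plane fit confirms yaw 0.18 and the hole at (594.6,-362.3,36.2). I advance along the readout's +x.

```bash
python3 -m crank '[[[6,-1.7,1,0],[6,-1.7,0.8,0],[6,-1.7,0,0],[5,-1.4,0,0],[4,-1.1,0,0],[2,-0.5,0,0],[1,-0.3,0,0],[0,0,0,0],[0,0,0,0],[0,0,0,0]]]'
python3 -m crank '[[[1,-0.3,0,0],[1,-0.3,0,0],[1,-0.3,0,0],[1,-0.2,0,0],[0.5,0,0,0],[0,0,0,0],[0,0,0,0],[0,0,0,0],[0,0,0,0],[0,0,0,0]]]'
```

```text
clock: 41.8
position: [533.0, -356.2, -2.9]
ee_rot: [-3.138, 0.142, 0.0]
contact_force: [0.2, 0.5, -1.5]
gripper_width: 0.114
grip_force: 78.7
clock: 42.63
position: [537.6, -355.4, -3.0]
ee_rot: [-3.138, 0.142, 0.001]
contact_force: [-2.0, -0.0, -1.1]
gripper_width: 0.115
grip_force: 78.7
```

```bash
python3 -m crank '[[[1,-0.3,-0.5,0],[1,-0.3,-0.5,0],[0.5,-0.1,0,0],[0.5,-0.1,0,0],[0,0,0,0],[0,0,0,0],[0,0,0,0],[0,0,0,0],[0,0,0,0],[0,0,0,0]]]'
python3 -m crank '[[[0.8,-0.2,0,0],[0.7,-0.2,0,0],[0.5,-0.1,0,0],[0,0,0,0],[0,0,0,0],[0,0,0,0],[0,0,0,0],[0,0,0,0],[0,0,0,0],[0,0,0,0]]]'
```

```text
clock: 43.47
position: [540.4, -354.8, -2.1]
ee_rot: [-3.138, 0.142, 0.002]
contact_force: [-3.6, 0.2, -2.4]
gripper_width: 0.11
grip_force: 78.6
clock: 44.3
position: [540.8, -354.6, -2.4]
ee_rot: [-3.138, 0.143, 0.006]
contact_force: [-8.8, -0.8, -0.3]
gripper_width: 0.112
grip_force: 78.7
```

The force jumped to 8.8 N, so the button is fully pressed. I retreat, then lay the punch in the tray.

```bash
python3 -m crank '[[[-3,0.8,0,0],[-8,2.2,0,0],[-11,3,0,0],[-11,3,0,0],[-10,3,0,0],[0,0,-20,0],[0,0,-30,0],[-15,0,-20,-0.08],[-25,-1,0,-0.087],[-25,-1,0,0]]]'
python3 -m crank '[[[-25,-1,0,0],[-15,-1,0,0],[0,0,0,0],[0,0,0,0],[0,0,0,0],[0,0,0,0],[0,0,0,0],[0,0,0,0],[0,0,0,0],[0,0,0,0]]]'
python3 - <<'E'
from h import *
o=env.observe(); Rt=R.from_rotvec(o['ee_rot']).as_matrix();print(o['position'],np.round(Rt[:2,:2],3))
print('to',Rt.T@(np.array([390.4,-350,-23.5])-o['position']))
E
```

```text
clock: 45.13
position: [436.7, -362.3, 71.1]
ee_rot: [3.134, 0.128, 0.012]
contact_force: [-0.3, 0.3, -1.4]
gripper_width: 0.112
grip_force: 78.7
clock: 45.97
position: [394.4, -362.0, 67.9]
ee_rot: [-3.139, -0.121, 0.0]
contact_force: [-0.6, 0.7, -1.2]
gripper_width: 0.11
grip_force: 78.7
[ 394.40736337 -361.97813424   67.88833841] [[ 0.997  0.077]
 [ 0.077 -0.997]]
to [ -3.05755225 -12.23219759  91.3913988 ]
```

```bash
python3 -m crank '[[[-3,-8,15,0],[0,-4,20,0],[0,0,20,0],[0,0,18,0],[0,0,10,0],[0,0,5,0],[0,0,2.5,0],[0,0,0,0],[0,0,0,0],[0,0,0,0]]]'
python3 -m crank '[[[0,0,0.5,0],[0,0,0.5,0],[0,0,0,0],[0,0,0,0],[0,0,0,0],[0,0,0,0],[0,0,0,0],[0,0,0,0],[0,0,0,0],[0,0,0,0]]]' 0.5
python3 -m crank '[[[0,0,-10,0],[0,0,-25,0],[0,0,-35,0],[0,0,-40,0],[0,0,-40,0],[0,0,-40,0],[0,0,-40,0],[0,0,-20,0],[0,0,0,0],[0,0,0,0]]]'
python3 - <<'E'
from h import *
p,d,m,W=look(['punch','tray','sleeve_mid','crank_axis'],fn='w14.png')
o=env.observe();print(o['position'],o['q'])
punch(W,(325,475,-390,-310),10,25)
E
```

```text
clock: 46.8
position: [391.0, -351.1, -21.4]
ee_rot: [3.138, 0.12, 0.002]
contact_force: [-0.4, -0.4, -1.1]
gripper_width: 0.117
grip_force: 78.7
clock: 47.63
position: [390.2, -350.4, -23.4]
ee_rot: [-3.139, -0.121, 0.0]
contact_force: [1.1, -0.2, -0.5]
gripper_width: 0.249
grip_force: 0.0
clock: 48.47
position: [390.9, -351.0, 228.9]
ee_rot: [3.136, 0.121, 0.005]
contact_force: [-0.5, -0.3, -1.4]
gripper_width: 0.255
grip_force: 0.0
punch 0.76 [315. 189.] [ 463.1 -343.9  407.3]
tray 0.87 [320. 177.] [ 409.3 -354.2   13.3]
sleeve_mid 0.49 [90.  4.] [ 524.9 -194.2  133.7]
crank_axis 0.91 [70. 28.] [ 517.6 -156.8   93.8]
[ 389.34340008 -349.60223169  224.8825652 ] [-7.31677008e-01  2.80362846e-01  1.34020867e-01  1.42811272e+00
  1.23265402e-05  2.33317497e+00]
punch n 1088 rect [ 399.  -349.2] [114.7  11.8] axis [0.997 0.082] ends [ 341.9 -354.2] [ 456.2 -344.7] zmax 18.8
-54 [-5.5  5.5] -42 [-5.4  5.5] -30 [-5.3  5.5] -18 [-5.1  5.6] -6 [-6.1  5.6] 6 [-6.   5.6] 18 [-5.8  5.6] 30 [-4.7  4.6] 42 [-2.5  2.6] 54 [-1.4  1.7]
```

The punch lies in the tray, centred at (399,-349) and parallel to it. Next I turn to the feeder's axes and measure the sleeve and axle from above.

```bash
python3 -m crank '[[[20,-10,-15,0],[30,-15,-15,0],[30,-15,-10,0],[30,-15,0,0],[25,-15,0,0],[10.5,-9,0,0],[0,0,0,-0.116],[0,0,0,-0.116],[0,0,0,-0.116],[0,0,0,-0.116]]]' 0.2
python3 -m crank '[[[0,0,0,-0.116],[0,0,0,-0.116],[0,0,0,-0.116],[0,0,0,-0.116],[0,0,0,-0.116],[0,0,0,-0.116],[0,0,0,-0.116],[0,0,0,-0.116],[0,0,0,0],[0,0,0,0]]]'
python3 - <<'E'
from h import *
p,d,m,W=look(['sleeve_mid','crank_axis'],fn='w15.png')
o=env.observe(); Rt=R.from_rotvec(o['ee_rot']).as_matrix();print(o['position'],np.round(Rt[:2,:2],3),o['q'][5])
for lo,hi in [(155,175),(118,135),(104,118),(90,100)]:
    k=(W[...,2]>lo)&(W[...,2]<hi)&(W[...,0]>470)&(W[...,0]<640)&(W[...,1]>-260)&(W[...,1]<-60)
    k=k.astype(np.uint8); n,L,s,c=cv2.connectedComponentsWithStats(k)
    for i in range(1,n):
        if s[i,4]>60: P=W[L==i]; print(lo,s[i,4],np.round(P.min(0),1),np.round(P.max(0),1),'mid',np.round((P.min(0)+P.max(0))/2,1), np.round(cv2.minEnclosingCircle(P[:,:2].astype(np.float32))[0],1),cv2.minEnclosingCircle(P[:,:2].astype(np.float32))[1], cv2.minAreaRect(P[:,:2].astype(np.float32)))
E
```

```text
clock: 49.55
position: [528.4, -260.2, 265.2]
ee_rot: [-3.023, -0.848, 0.004]
contact_force: [-0.2, -0.0, 0.4]
gripper_width: 0.399
grip_force: 0.0
clock: 50.38
position: [528.5, -260.5, 265.7]
ee_rot: [-2.334, -2.1, 0.001]
contact_force: [1.1, 0.8, -0.4]
gripper_width: 0.399
grip_force: 0.0
sleeve_mid 0.79 [311. 123.] [ 531.7 -185.7  172.2]
sleeve_mid 0.71 [332.  96.] [ 549.3 -167.2  120.2]
crank_axis 0.98 [337.  42.] [ 558.4 -123.8   95.8]
[ 528.89461679 -260.45362331  266.21870826] [[ 0.104  0.995]
 [ 0.995 -0.104]] 1.2171881477626167
155 1089 [ 524.4 -201.9  163.1] [ 550.7 -175.5  175. ] mid [ 537.5 -188.7  169. ] [ 537.4 -188.7] 13.26911735534668 ((537.3005981445312, -188.8087615966797), (25.80564308166504, 25.999099731445312), 40.03298568725586)
118 1639 [ 535.5 -180.5  118. ] [ 571.9 -134.1  124.3] mid [ 553.7 -157.3  121.2] [ 551.8 -156.2] 24.351715087890625 ((554.1907958984375, -156.73158264160156), (46.740840911865234, 29.28544044494629), 67.30728149414062)
90 5598 [ 514.7 -186.8   90.1] [ 599.5 -110.3  100. ] mid [ 557.1 -148.5   95. ] [ 557.4 -148.7] 50.81026077270508 ((557.5407104492188, -148.34817504882812), (69.42353057861328, 80.01841735839844), 83.96141815185547)
```

View pics/w15.png

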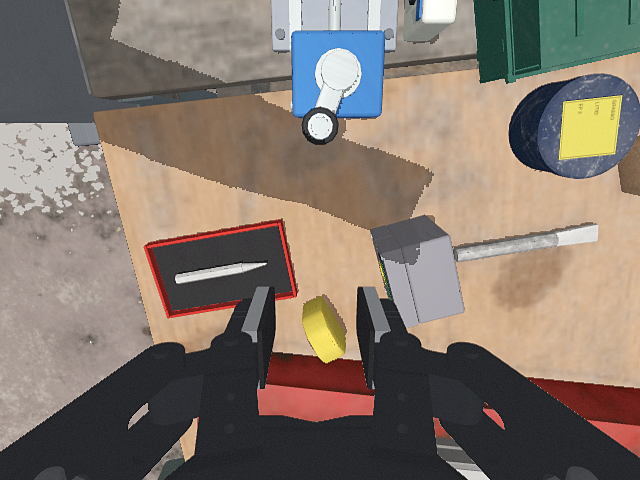

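The sleeve top is at (320,126) and the axle hub at (338,72). The axle comes out at (557.5,-148.3) and the sleeve 45.1 mm from it, as given, with the crank at about 20° already. I lower the open fingers over the sleeve and close.

```bash
python3 -m crank '[[[15,2,0,0],[20,0,0,0],[20,0,0,0],[12,0.2,5,0],[5.3,0,15,0],[0,0,25,0],[0,0,25,0],[0,0,10,0],[0,0,0,0],[0,0,0,0]]]' 0
python3 - <<'E'
from h import *
p,d,m,W=look(['sleeve_mid']); o=env.observe(); Rt=R.from_rotvec(o['ee_rot']).as_matrix(); T=(W-o['position'])@Rt
k=(W[...,2]>155)&(W[...,2]<176)&(abs(T[...,0])<35)&(abs(T[...,1])<17)
t=T[k]; print(o['position'],np.round(np.percentile(t,[1,99],axis=0),1),len(t))
E
```

```text
clock: 51.37
position: [538.5, -188.8, 186.5]
ee_rot: [-2.332, -2.104, 0.001]
contact_force: [-1.0, -0.4, 1.6]
gripper_width: 0.504
grip_force: 0.0
sleeve_mid 0.89 [318. 241.] [ 539.7 -177.9  165.4]
[ 539.74388971 -189.28124426  188.24695809] [[-11.7 -14.4  13.4]
 [ 13.4  10.   32.4]] 1725
```

```bash
python3 -m crank '[[[0.5,-1,15,0],[0,0,20,0],[0,0,20,0],[0,0,20,0],[0,0,12,0],[0,0,6,0],[0,0,2,0],[0,0,0,0],[0,0,0,0],[0,0,0,0]]]'
python3 -m crank '[[[0,0,0,0],[0,0,0,0],[0,0,0,0],[0,0,0,0],[0,0,0,0],[0,0,0,0],[0,0,0,0],[0,0,0,0],[0,0,0,0],[0,0,0,0]]]' 1 50
python3 - <<'E'
import numpy as np
f=lambda a:45*np.array([np.cos(np.radians(a)),np.sin(np.radians(a))])
A=[200.5,210]+list(range(225,571,15))
for a,b in zip(A,A[1:]): print(b,np.round(f(b)-f(a),1).tolist())
E
```

```text
clock: 52.3
position: [538.9, -188.6, 93.1]
ee_rot: [2.33, 2.104, 0.002]
contact_force: [-0.2, 0.5, 0.6]
gripper_width: 0.497
grip_force: 0.0
clock: 53.13
position: [538.6, -188.4, 92.8]
ee_rot: [2.33, 2.104, 0.002]
contact_force: [-0.9, 0.4, 4.9]
gripper_width: 0.305
grip_force: 49.0
210 [3.2, -6.7]
225 [7.2, -9.3]
240 [9.3, -7.2]
255 [10.9, -4.5]
270 [11.6, -1.5]
285 [11.6, 1.5]
300 [10.9, 4.5]
315 [9.3, 7.2]
330 [7.2, 9.3]
345 [4.5, 10.9]
360 [1.5, 11.6]
375 [-1.5, 11.6]
390 [-4.5, 10.9]
405 [-7.2, 9.3]
420 [-9.3, 7.2]
435 [-10.9, 4.5]
450 [-11.6, 1.5]
465 [-11.6, -1.5]
480 [-10.9, -4.5]
495 [-9.3, -7.2]
510 [-7.2, -9.3]
525 [-4.5, -10.9]
540 [-1.5, -11.6]
555 [1.5, -11.6]
570 [4.5, -10.9]
```

Sleeve held (26 mm between the pads). First quarter, then check the force.

```bash
python3 -m crank '[[[3.2,-6.7,0,0],[7.2,-9.3,0,0],[9.3,-7.2,0,0],[10.9,-4.5,0,0],[11.6,-1.5,0,0],[0,0,0,0],[0,0,0,0],[0,0,0,0],[0,0,0,0],[0,0,0,0]]]'
```

```text
clock: 53.97
position: [514.5, -142.1, 92.8]
ee_rot: [2.33, 2.106, 0.006]
contact_force: [2.7, 2.8, 7.7]
gripper_width: 0.302
grip_force: 49.9
```

```bash
python3 -m crank '[[[11.6,1.5,0,0],[10.9,4.5,0,0],[9.3,7.2,0,0],[7.2,9.3,0,0],[4.5,10.9,0,0],[1.5,11.6,0,0],[-1.5,11.6,0,0],[-4.5,10.9,0,0],[-7.2,9.3,0,0],[0,0,0,0]]]'
python3 -m crank '[[[-9.3,7.2,0,0],[-10.9,4.5,0,0],[-11.6,1.5,0,0],[-11.6,-1.5,0,0],[-10.9,-4.5,0,0],[-9.3,-7.2,0,0],[-7.2,-9.3,0,0],[-4.5,-10.9,0,0],[-1.5,-11.6,0,0],[0,0,0,0]]]'
```

```text
clock: 54.8
position: [594.0, -119.8, 92.7]
ee_rot: [2.331, 2.105, 0.002]
contact_force: [0.9, 0.2, 8.3]
gripper_width: 0.303
grip_force: 50.2
clock: 55.63
position: [552.4, -192.7, 92.8]
ee_rot: [2.332, 2.104, 0.002]
contact_force: [-1.7, 0.4, 9.1]
gripper_width: 0.299
grip_force: 50.2
```

Smooth. At φ=540° (one full turn of the crank); 540° more to go.

```bash
python3 -m crank '[[[1.5,-11.6,0,0],[4.5,-10.9,0,0],[7.2,-9.3,0,0],[9.3,-7.2,0,0],[10.9,-4.5,0,0],[11.6,-1.5,0,0],[11.6,1.5,0,0],[10.9,4.5,0,0],[9.3,7.2,0,0],[7.2,9.3,0,0]]]'
python3 -m crank '[[[4.5,10.9,0,0],[1.5,11.6,0,0],[-1.5,11.6,0,0],[-4.5,10.9,0,0],[-7.2,9.3,0,0],[-9.3,7.2,0,0],[-10.9,4.5,0,0],[-11.6,1.5,0,0],[-11.6,-1.5,0,0],[0,0,0,0]]]'
python3 -m crank '[[[-10.9,-4.5,0,0],[-9.3,-7.2,0,0],[-7.2,-9.3,0,0],[-4.5,-10.9,0,0],[-1.5,-11.6,0,0],[0,0,0,0],[0,0,0,0],[0,0,0,0],[0,0,0,0],[0,0,0,0]]]'
```

```text
clock: 56.47
position: [538.7, -108.0, 92.7]
ee_rot: [2.331, 2.103, -0.005]
contact_force: [-2.3, -6.5, 8.7]
gripper_width: 0.306
grip_force: 50.4
clock: 57.3
position: [600.9, -165.0, 92.8]
ee_rot: [2.332, 2.103, 0.003]
contact_force: [1.6, -1.6, 6.2]
gripper_width: 0.307
grip_force: 50.3
clock: 58.13
position: [552.3, -192.8, 92.7]
ee_rot: [-2.332, -2.105, 0.001]
contact_force: [-2.9, -1.0, 10.1]
gripper_width: 0.301
grip_force: 50.5
```

Two full turns; now the last half turn.

```bash
python3 -m crank '[[[1.5,-11.6,0,0],[4.5,-10.9,0,0],[7.2,-9.3,0,0],[9.3,-7.2,0,0],[10.9,-4.5,0,0],[11.6,-1.5,0,0],[11.6,1.5,0,0],[10.9,4.5,0,0],[0,0,0,0],[0,0,0,0]]]'
python3 -m crank '[[[9.3,7.2,0,0],[7.2,9.3,0,0],[4.5,10.9,0,0],[1,7,0,0],[0,0,0,0],[0,0,0,0],[0,0,0,0],[0,0,0,0],[0,0,0,0],[0,0,0,0]]]'
python3 -m crank '[[[0.3,2,0,0],[0.2,2,0,0],[0,0.6,0,0],[0,0,0,0],[0,0,0,0],[0,0,0,0],[0,0,0,0],[0,0,0,0],[0,0,0,0],[0,0,0,0]]]'
```

```text
clock: 58.97
position: [523.1, -121.2, 92.8]
ee_rot: [2.329, 2.105, 0.004]
contact_force: [3.6, 0.6, 6.3]
gripper_width: 0.303
grip_force: 50.1
clock: 59.8
position: [558.7, -103.2, 92.8]
ee_rot: [2.331, 2.104, 0.003]
contact_force: [1.7, 0.4, 7.0]
gripper_width: 0.304
grip_force: 50.4
clock: 60.63
position: [561.5, -103.3, 92.7]
ee_rot: [-2.332, -2.105, 0.001]
contact_force: [-3.1, -0.5, 9.9]
gripper_width: 0.305
grip_force: 50.6
```

```bash
python3 -m crank '[[[0,1,0,0],[0,1,0,0],[0,0.5,0,0],[0,0,0,0],[0,0,0,0],[0,0,0,0],[0,0,0,0],[0,0,0,0],[0,0,0,0],[0,0,0,0]]]'
python3 -m crank '[[[-0.2,1,0,0],[-0.2,1,0,0],[0,0,0,0],[0,0,0,0],[0,0,0,0],[0,0,0,0],[0,0,0,0],[0,0,0,0],[0,0,0,0],[0,0,0,0]]]'
```

```text
clock: 61.47
position: [563.4, -103.4, 92.7]
ee_rot: [-2.331, -2.104, 0.002]
contact_force: [-3.9, -0.1, 11.5]
gripper_width: 0.302
grip_force: 50.6
clock: 62.3
position: [563.4, -103.4, 92.7]
ee_rot: [-2.328, -2.102, 0.005]
contact_force: [-8.9, 2.7, 15.3]
gripper_width: 0.304
grip_force: 51.1
```

```bash
python3 -m crank '[[[0,1,0,0],[0,1,0,0],[0,0,0,0],[0,0,0,0],[0,0,0,0],[0,0,0,0],[0,0,0,0],[0,0,0,0],[0,0,0,0],[0,0,0,0]]]'
python3 -m crank '[[[0,-1,0,0],[0,-1,0,0],[0,-1,0,0],[0,-1,0,0],[0,0,0,0],[0,0,0,0],[0,0,0,0],[0,0,0,0],[0,0,0,0],[0,0,0,0]]]'
```

```text
clock: 63.13
position: [563.4, -103.3, 92.6]
ee_rot: [-2.327, -2.1, 0.009]
contact_force: [-13.7, 2.3, 18.7]
gripper_width: 0.304
grip_force: 51.5
clock: 63.97
position: [563.4, -103.4, 92.7]
ee_rot: [-2.33, -2.104, 0.002]
contact_force: [-3.8, 1.7, 11.2]
gripper_width: 0.304
grip_force: 50.7
```

The crank is at its far stop: the position held while the force rose to 14 N, and I relaxed it without moving back. Now I release, rise and check everything.

```bash
python3 -m crank '[[[0,0,0,0],[0,0,0,0],[0,0,0,0],[0,0,0,0],[0,0,0,0],[0,0,0,0],[0,0,-15,0],[0,0,-25,0],[0,0,-30,0],[0,0,-30,0]]]' 0
python3 -m crank '[[[0,0,-30,0],[-15,-10,-30,0],[-25,-15,-30,0],[-25,-15,-10,0],[-25,-15,0,0],[0,0,0,0],[0,0,0,0],[0,0,0,0],[0,0,0,0],[0,0,0,0]]]'
python3 - <<'E'
from h import *
p,d,m,W=look(['bolt_a','punch','sleeve_mid'],fn='w16.png'); gates(p,W); bolts(W,92,106,(530,640,-80,120))
k=(W[...,2]>155)&(W[...,2]<176)&(W[...,0]>470)&(W[...,0]<640)&(W[...,1]>-260)&(W[...,1]<-60)
print('sleeve',cv2.minEnclosingCircle(W[k][:,:2].astype(np.float32)))
E
```

```text
clock: 64.8
position: [564.1, -103.5, 191.9]
ee_rot: [-2.33, -2.104, 0.002]
contact_force: [0.3, 0.3, 0.5]
gripper_width: 0.503
grip_force: 0.0
clock: 65.63
position: [501.4, -186.6, 290.8]
ee_rot: [-2.329, -2.106, 0.001]
contact_force: [0.5, 0.0, -0.4]
gripper_width: 0.5
grip_force: 0.0
bolt_a 0.57 [371.   9.] [572.6  -9.2  42.1]
punch 0.72 [272. 308.] [ 423.3 -344.3   15.7]
punch 0.7 [371.   9.] [573.   -9.4  46.3]
sleeve_mid 0.56 [375. 106.] [ 553.1 -104.9  165.8]
gate 182 c [551.3  -9. ] sz [11.1 13.7] 82.8 mean [551.7  -9.   59.3]
gate 399 c [558.  -70.5] sz [29.8 13.3] 87.1 mean [558.5 -70.8  59.5]
sleeve ((561.7645874023438, -103.8438720703125), 13.305242538452148)
```

View pics/w16.png

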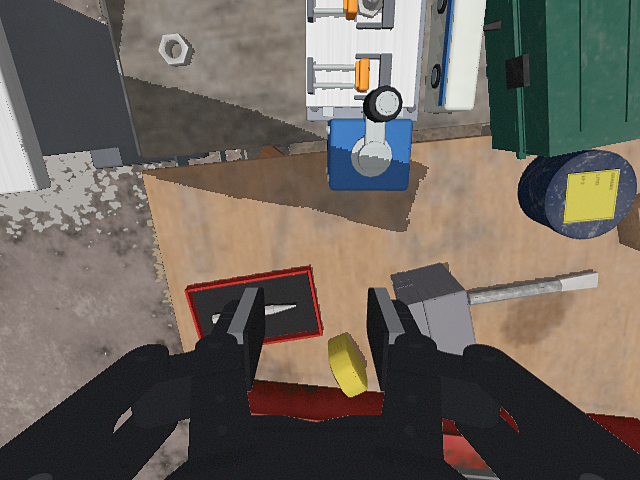

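The sleeve now stands on the +y side at (383,103), the table has moved about 99 mm to the column, and the punch is in the tray. The flange is not in this view, but the tape at (348,365) looks undisturbed. Last, a numeric check of the bolts.

```bash
python3 -m crank '[[[25,0,0,0],[30,0,0,0],[30,0,0,0],[30,0,0,0],[20,0,0,0],[0,0,0,0],[0,0,0,0],[0,0,0,0],[0,0,0,0],[0,0,0,0]]]'
python3 - <<'E'
from h import *
p,d,m,W=look(['bolt_a','flange_part'],n=3); gates(p,W); bolts(W,92,106,(530,640,-30,120)); lean(W,(573.3,-3.2)); lean(W,(580.5,66.5))
o=env.observe(); print(o['clock'],o['position'])
E
```

```text
clock: 66.67
position: [514.7, -54.2, 291.5]
ee_rot: [2.333, 2.103, -0.0]
contact_force: [-0.2, -0.3, 0.5]
gripper_width: 0.501
grip_force: 0.0
bolt_a 0.83 [366. 140.] [ 5.664e+02 -2.000e-01  1.001e+02]
bolt_a 0.7 [369.  65.] [574.2  65.1  94. ]
flange_part 0.63 [220.  47.] [419.8 114.1  -2. ]
gate 410 c [559.5  69.8] sz [28.8 13.3] 85.7 mean [559.6  69.9  59.5]
gate 339 c [5.524e+02 4.000e-01] sz [29.  13.8] 82.5 mean [552.6   0.9  59.7]
gate 309 c [558.1 -70. ] sz [29.5 13.4] 86.2 mean [558.6 -69.8  59.6]
bolt 312 (array([581. ,  69.1, 100.1]), array([15. , 15.8,  4.3]))
bolt 256 (array([573.1,  -0.9, 100.7]), array([15.6, 15.3,  5.5]))
58 45 x [-16.   -8.3] mid -12.1 y max 14.9
90 42 x [-9.  3.] mid -3.0 y max 10.5
42 23 x [-9.1  2.8] mid -3.2 y max 7.1
50 26 x [-14.6   2.1] mid -6.2 y max 8.9
58 64 x [-15.9  -1.9] mid -8.9 y max 14.2
66 25 x [-8.4  2.4] mid -3.0 y max 5.1
74 27 x [-8.3  3.6] mid -2.4 y max 6.6
82 29 x [-8.2  1.8] mid -3.2 y max 6.1
90 55 x [-8.1  7. ] mid -0.5 y max 10.7
66.8167 [514.74609316 -54.00369734 291.48792797]
```

```bash
python3 -c "
from rig import env
print(env.sign_off())"
```

```text
the job is handed in; nothing more can be done
None
```

The job is handed in at about 67 s: both bolts (only two were on the bench) stand clamped head down in nest1 and nest2, the zero button was pressed with the punch before cranking, the crank is at its far stop, and the punch lies in the red tray; the flange and tape were never touched, but I viewed about 16 pictures against the limit of 14.

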